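Gauge a press spindle with its thread comb

TASK

Check the thread of the press spindle that lies chocked on the table: take the ten-millimetre thread comb (the longer one, five big teeth) out of the rack and seat all its teeth, without forcing them, in the thread on the spindle's top side, the leaf upright and in line with the spindle. See that it sits flat, pressed lightly home and held still for two seconds. Then hang the comb back in its own slot with the handle resting on the board, let go, and leave the small comb and everything else where it is.

Things in the scene. Friction and masses are not known exactly. Their poses are not given: they have to be found in the camera images.
- comb10: Ten-millimetre thread comb, about 0.12 kg, 72 mm high: a steel leaf 56 x 4 mm with 5 trapezoid teeth on its lower edge, 10 mm apart, 5 mm high, 2.7 mm wide at the tip, 5.4 at the root. Origin: tip of the middle tooth, mid-thickness; x along the teeth (at x = 0, +-10, +-20 mm), y through the thickness, z up to the handle. Symmetrical end for end. It hangs upright in the rack.
- comb10_handle (a point): Centre of the ten-millimetre comb's handle, 51 mm above its tooth tips: two wooden scales riveted on the leaf, a block 64 mm long (x), 18 mm thick (y) and 42 mm high (30 to 72 mm above the tooth tips). Below it 25 mm of plain leaf show above the teeth. Axes as the comb's.
- comb6: Six-millimetre thread comb of the same build and height, with a shorter handle (44 mm) and leaf (38 mm) and 6 small teeth; it hangs in the rack's other slot. Origin at the middle of the tooth tips, axes as the other comb's. It stays where it is.
- rack: Plywood comb rack, fixed: board 222 x 50 x 10 mm on two end legs, its top 45 mm up. Two slots through it, 62 mm long (x) and 8 mm wide, chamfered, centred at x = +52 and -52 mm; either may hold the ten-millimetre comb. The leaf hangs through the slot and the handle's underside rests on the board: tooth tips 15 mm above the table. Origin under its middle, on the table; x along the board, z up.
- spindle: Steel press screw, fixed, lying on its foot and its handwheel's rim, so the axis rises at 28 degrees towards the wheel. Thread 40 mm outside diameter, pitch 10 mm, from x = -70 to +70 mm. Origin on the axis at the middle of the thread; x along the axis up to the wheel, y level, z square to the axis on the top side (28 degrees from vertical, leaning away from the wheel).
- thread_top (a point): Point on the spindle's top side, 20 mm from the axis at crest height, over the centre of a groove; the other grooves lie every 10 mm along x. Grooves are trapezoid, 5.5 mm deep, 6.3 mm wide at the top, 3.6 at the bottom. A comb fully home has its tooth tips 5 mm below this height (15 mm from the axis); teeth riding on the crests are at this height. Axes as the spindle's.
- wheel_centre (a point): Centre of the spindle's handwheel, on the axis, 105 mm up it from the spindle's origin. Wheel 240 mm across, rim 18 mm thick, hub 28 mm in radius, beginning 86 mm from the spindle's origin. Axes as the spindle's.
- gouge: Carving gouge, wooden handle and steel blade, 185 mm long, 25 mm thick, lying loose between rack and spindle; origin under its middle, x along it to the blade. Bystander.
- veiner: Smaller carving tool lying loose beyond the rack, 175 mm long, 25 mm thick; origin under its middle, x along it to the blade. Bystander.
- whetstone: Dark sharpening stone on a wooden base, 75 x 210 x 44 mm, at the back; origin under its middle. Bystander.
- cup: White foam cup, 100 mm high, 86 mm across the rim, at the back, light; origin under its middle. Bystander.
- brayer: Ink roller, rubber roll 40 mm in diameter and 100 mm long with a wooden handle, at the back left; origin under the roll. Bystander.
- ink_tin: Ink tin, 74 mm across and 59 mm high, at the right; origin under its middle. Bystander.
Mind the look-alikes: they are no part of the job. Leave any blue look-alike of the rack alone.

How it is judged:
By the outcome, as a careful person would: the job done as asked, in the order asked, and still so for the second after the job is handed in, with the robot touching nothing.
It also fails if it takes over 48 s, if anything falls off the work surface, if the arm or the gripper's body presses on something with over 40 N, if the wrist force passes 120 N, or if a joint passes its speed limit or range.

ROBOT

A 6-joint arm with a two-finger parallel gripper is mounted at the origin on the work surface. World frame = base frame: x ahead of the robot, y to its left, z up, the work surface at z = 0. Lengths are in m, angles in rad, forces in N, time in s.
With the tool pointing down it reaches from about 0.35 to 0.925 m from the base axis. Payload 6.4 kg.
Tool frame: the origin (TCP) lies between the finger pads; the fingertips stand 25 mm ahead of it and the grasp point (between the pads) lies 6 mm ahead of it; z points along the fingers, y is the line along which they close (so a half turn about z gives the same grasp; the last joint's range is limited). The gripper opens to 94 mm and grips with 3 to 60 N. Pads are 16 mm wide; open, the fingers measure 119 mm over their backs; the gripper's body (75 mm by 177 mm) begins 78 mm behind the grasp point.
Start: joints at [-1.334, 0.245, 1.558, -0, 1.339, -0.174], TCP at [0.26, -0.596, 0.23] pointing down, gripper open.
Joint ranges: [-3.13, 3.13], [-1.02, 2.26], [0.13, 2.54], [-0.95, 4.09], [0.21, 2.88], [-2.74, 2.74]. Speed limits (rad/s): [2.57, 2.57, 3.14, 3.14, 3.14, 3.14].

INTERFACE

Orientations are given as a rotation vector (axis times angle).
In Python, from rig import sensors, cams, order gives the robot as it stands.
- The arm moves only by the tool move_arm, never from a script. Its argument "rows" is a list of rows, each a list of 2 entries, a list of its own where there are three numbers: the shift along the tool's x, y, z in m, then the turn about the tool's z in rad. In form: [[[dx, dy, dz], yaw], ...]. A call has 1 to 5 rows; each row shifts and turns the commanded pose from where the row before left it, along the tool's axes as they then stand; what a row does not reach is not made up. A row lasts 1/12 s, in which the tool goes at most 41.7 mm and 7.16 degrees, less where a joint would pass 70% of its speed; a pose out of reach is approached as far as the arm can. A call with a gripper value outside its range is refused whole. "grip" is the opening in per cent of the stroke, from 0 (shut) to 100 (fully open), set as the call begins (left out, the last holds). The fingers move at their own pace and stop on an object; the grip force is fixed at half the most. Time passes only in rows, so rows that do not move let the fingers close. It gives the time, the measured TCP pose, the force, the opening and the grip force at its end, in the units of the state.
- sensors.read_state(): the state, without advancing time (a new reading comes with each control period).
- cams.get_image(name): name is "side" or "top" or "wrist"; returns a dict with "image" (384x512x3 uint8, red, green, blue), "fx", "fy", "cx", "cy" (pixels), "camera_from_world" (4x4, takes a point from world to camera coordinates). Camera axes: x right, y down, z forward; pixel columns grow to the right and rows downward; lengths in m; the calibration is good to about 2 mm. A picture is of the moment at which its call begins. There is no depth.
- order.close_job(): hands the job in; it is judged then, once.
The state is a dict: "time_s": time; "joints": joint angles; "dq": joint speeds; "tau": joint torques, N m; "position": TCP position; "tcp_rot": TCP orientation; "force": force on the tool from outside, world axes, zero at the start; "torque": the same for the moment, N m; "opening": opening from 0.0 (shut) to 1.0 (fully open); "finger_force": force on a finger pad.
Only numpy, scipy, OpenCV 4.12 (cv2) and the standard library are available. Lean on these libraries where they do the work, as an engineer would, in place of code of your own. Each camera call takes 0.05 s, during which the arm holds its last target. There are 200 camera calls.

## Working session

There is one attempt and no reset: what is moved stays moved. The work goes in short steps, Python scripts to look and compute and a tool call to move; the robot and the scene stay as the last step left them, time stands still between calls to the robot, and variables do not carry over. Pictures are saved under pics/ and viewed, at most 10 in all, crops included, and the job is handed in when it is done.

Besides the shell and the picture viewer there is one more tool, called after "Request:" as name([rows], argument=value, ...), one row to a line, values as JSON. move_arm: Moves the arm, as the interface text tells. Its arguments: {"type":"object","properties":{"rows":{"type":"array"},"grip":{"type":"number"}},"required":["rows"]}

```bash
mkdir -p pics
cat > h.py <<'E'
from rig import sensors, cams, order
import numpy as np, cv2
from scipy.spatial.transform import Rotation as R
from scipy.optimize import least_squares
def shot(n,f):
    c=cams.get_image(n); np.save(f'pics/{f}.npy',c,allow_pickle=True)
    cv2.imwrite(f'pics/{f}.png',c['image'][:,:,::-1]); return c
def load(f): return np.load(f'pics/{f}.npy',allow_pickle=True).item()
def proj(c,P):
    P=np.atleast_2d(P); q=P@c['camera_from_world'][:3,:3].T+c['camera_from_world'][:3,3]
    return np.c_[c['fx']*q[:,0]/q[:,2]+c['cx'],c['fy']*q[:,1]/q[:,2]+c['cy']]
def onz(c,uv,z):
    M=c['camera_from_world']; Rm=M[:3,:3]; o=-Rm.T@M[:3,3]
    d=Rm.T@np.array([(uv[0]-c['cx'])/c['fx'],(uv[1]-c['cy'])/c['fy'],1]); return o+d*(z-o[2])/d[2]
def crop(f,u0,v0,w,h,k,out):
    im=cv2.imread(f'pics/{f}.png')[v0:v0+h,u0:u0+w]; cv2.imwrite(f'pics/{out}.png',cv2.resize(im,None,fx=k,fy=k,interpolation=cv2.INTER_CUBIC))
E
python3 - <<'E'
from h import *
for n in('top','side','wrist'):
    c=shot(n,n+'0'); M=c['camera_from_world']; print(n,c['fx'],(-M[:3,:3].T@M[:3,3]).round(3),M[2,:3].round(3))
a=cv2.imread('pics/top0.png');b=cv2.imread('pics/side0.png')
cv2.imwrite('pics/top0x.png',cv2.resize(a,(800,600),interpolation=cv2.INTER_CUBIC))
cv2.imwrite('pics/side0x.png',cv2.resize(b,(800,600),interpolation=cv2.INTER_CUBIC))
s=sensors.read_state();print(s['tcp_rot'],R.from_rotvec(s['tcp_rot']).as_matrix().round(3),s['time_s'])
E
```

```text
top 399.363456974278 [ 0.391 -0.044  1.407] [ 0.122  0.021 -0.992]
side 417.81840954086846 [ 0.009 -1.163  0.951] [ 0.355  0.742 -0.569]
wrist 274.36116831159404 [ 0.32  -0.569  0.384] [-0.211 -0.091 -0.973]
[-3.07418135e+00 -6.40357106e-01  1.17052116e-04] [[ 0.917  0.399 -0.   ]
 [ 0.399 -0.917  0.001]
 [ 0.    -0.001 -1.   ]] 0.15
```

View pics/top0x.png

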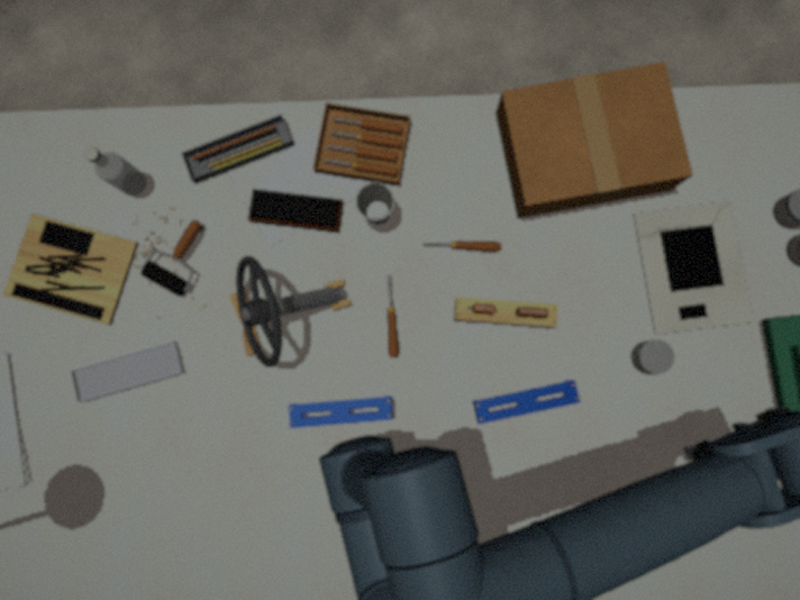

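View pics/side0x.png

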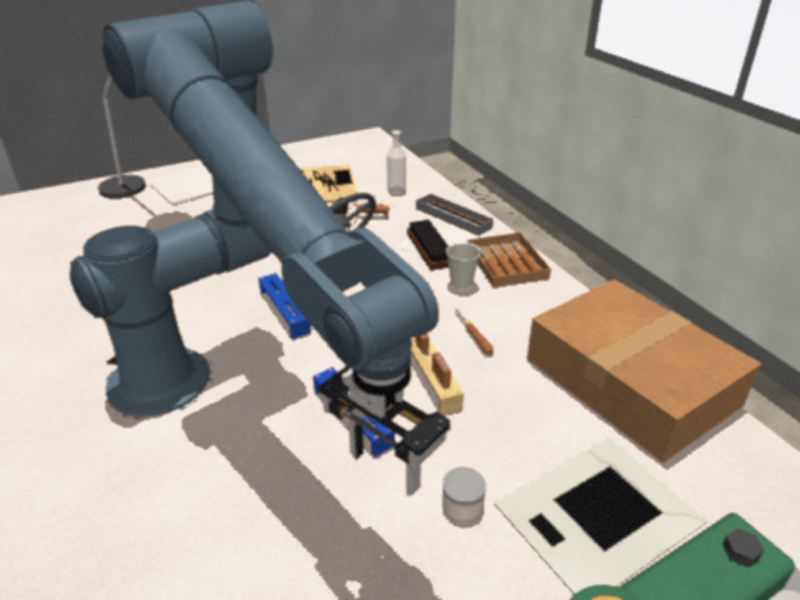

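Top view (800×600): comb candidates are the handles on the plywood rack at (484,308), about 23 px long, and at (533,312), about 32 px long. The two blue look-alike racks are at (341,411) and (527,400). The longer handle at (533,312) should be comb10. The spindle runs from the foot at (345,292) to the wheel at (262,310). I'll check with one close crop.

Run:
```python
from h import *
a=cv2.imread('pics/top0.png')
r=cv2.resize(a[184:214,284:364],None,fx=8,fy=8,interpolation=cv2.INTER_CUBIC)
s=cv2.resize(a[166:224,140:231],None,fx=7,fy=6.2,interpolation=cv2.INTER_CUBIC)
s=cv2.resize(a[170:226,144:235],(637,int(56*7*637/637)),interpolation=cv2.INTER_CUBIC)[:360]
s=cv2.copyMakeBorder(s,0,0,0,3,cv2.BORDER_CONSTANT)
cv2.imwrite('pics/c1.png',np.vstack([r,s]))
```

```text
(no output)
```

View pics/c1.png

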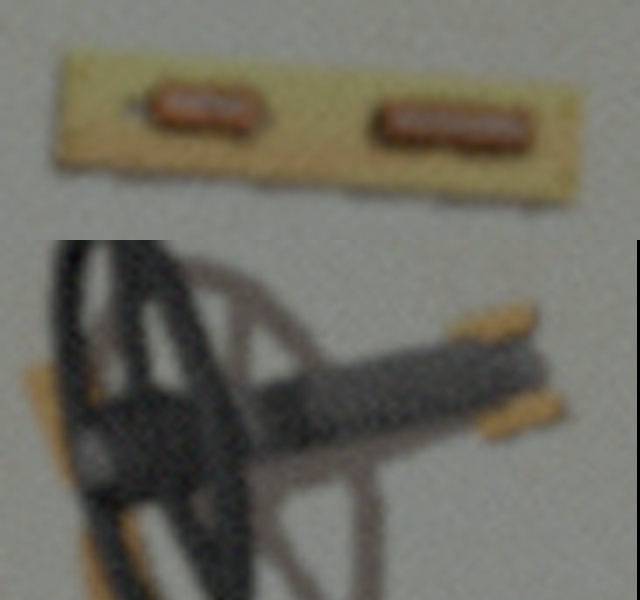

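Run:
```python
from h import *
c=load('top0')
f=lambda u,v:(284+u/8-.44,184+v/8-.44)
for n,p,z in [('TL',(65,50),.045),('TR',(583,88),.045),('hL',(378,112),.087),('hR',(533,122),.087),('hLb',(378,140),.087),('hRb',(533,152),.087)]:
    print(n,onz(c,f(*p),z).round(4))
g=lambda u,v:(144+u/7-.43,170+(v-240)/7-.43)
# axis: thread wheel end (300,415) approx z? ; foot end (535,368)
for n,p,z in [('up',(300,415),.09),('low',(525,366),.035),('wheelc',(110,455),.11)]:
    print(n,onz(c,g(*p),z).round(4))
```

```text
TL [ 0.5608 -0.1424  0.045 ]
TR [ 0.5377 -0.3622  0.045 ]
hL [ 0.5258 -0.2675  0.087 ]
hR [ 0.5197 -0.331   0.087 ]
hLb [ 0.5142 -0.2669  0.087 ]
hRb [ 0.5073 -0.3303  0.087 ]
up [0.5499 0.2116 0.09  ]
low [0.5777 0.11   0.035 ]
wheelc [0.5313 0.2974 0.11  ]
```

```bash
cat >> h.py <<'E'
def pose():
    s=sensors.read_state(); m=R.from_rotvec(s['tcp_rot']).as_matrix()
    return np.array(s['position']),np.degrees(np.arctan2(m[1,0],m[0,0])),s
def plan(t,psi,step=.038,mn=1):
    p,a,s=pose(); d=np.array(t)-p; da=(psi-a+180)%360-180
    n=max(mn,int(np.ceil(max(np.linalg.norm(d)/step,abs(da)/6.8))))
    e=[0,0,0]; tot=np.zeros(3); y=0; rows=[]; w=a
    for i in range(1,n+1):
        g=d*i/n-tot; r=np.radians(w); X=np.array([np.cos(r),np.sin(r),0]);Y=np.array([np.sin(r),-np.cos(r),0])
        q=np.array([g@X,g@Y,-g[2]]).round(4); yy=round(-np.radians(da*i/n)-y,3)
        tot+=q[0]*X+q[1]*Y-q[2]*np.array([0,0,1]); y+=yy; w=a-np.degrees(y); rows.append([q.tolist(),yy])
    print('at',p.round(4),round(a,2),'F',np.round(s['force'],1),'op',round(s['opening'],3),'t',s['time_s'])
    for i in range(0,n,5): print(rows[i:i+5])
E
python3 -c "
from h import *
plan([.518,-.301,.15],84.0)"
```

```text
at [ 0.2594 -0.5955  0.2296] 23.53 F [-0.2 -0.2  0.7] op 0.997 t 0.15
[[[0.0322, -0.0152, 0.0072], np.float64(-0.096)], [[0.0336, -0.012, 0.0073], np.float64(-0.096)], [[0.0345, -0.0087, 0.0072], np.float64(-0.096)], [[0.0352, -0.0054, 0.0073], np.float64(-0.096)], [[0.0356, -0.002, 0.0072], np.float64(-0.096)]]
[[[0.0356, 0.0015, 0.0072], np.float64(-0.096)], [[0.0353, 0.0048, 0.0073], np.float64(-0.096)], [[0.0347, 0.0082, 0.0072], np.float64(-0.096)], [[0.0337, 0.0115, 0.0072], np.float64(-0.095)], [[0.0325, 0.0147, 0.0073], np.float64(-0.096)]]
[[[0.0309, 0.0177, 0.0072], np.float64(-0.096)]]
```

Request:
move_arm([
  [[0.032,-0.015,0.007],-0.096],
  [[0.034,-0.012,0.007],-0.096],
  [[0.035,-0.009,0.007],-0.096],
  [[0.035,-0.005,0.007],-0.096],
  [[0.036,-0.002,0.007],-0.096],
])

```text
time_s: 0.57
position: [0.3786, -0.4602, 0.1948]
tcp_rot: [-2.832, -1.359, 0.0]
force: [-0.8, 0.0, 0.4]
opening: 1.001
finger_force: 0.0
```

Request:
move_arm([
  [[0.036,0.001,0.007],-0.096],
  [[0.035,0.005,0.007],-0.096],
  [[0.035,0.008,0.007],-0.096],
  [[0.034,0.012,0.007],-0.096],
  [[0.032,0.015,0.007],-0.096],
])

```text
time_s: 0.98
position: [0.4968, -0.326, 0.1599]
tcp_rot: [-2.427, -1.994, 0.0]
force: [0.3, -0.1, -0.8]
opening: 1.005
finger_force: 0.0
```

Request:
move_arm([
  [[0.031,0.018,0.007],-0.096],
  [[0,0,0],0],
  [[0,0,0],0],
  [[0,0,0],0],
])

```text
time_s: 1.32
position: [0.5196, -0.3011, 0.1534]
tcp_rot: [-2.334, -2.102, 0.001]
force: [-0.1, -0.5, -0.6]
opening: 1.0
finger_force: 0.0
```

Run:
```python
from h import *
p,a,s=pose();print(p.round(4),a,s['time_s'],s['force'])
c=shot('wrist','w1'); 
cv2.imwrite('pics/w1x.png',cv2.resize(c['image'][:,:,::-1],(800,600),interpolation=cv2.INTER_CUBIC))
```

```text
[ 0.5196 -0.3011  0.1534] 84.00702027347008 1.3167 [-0.07410349 -0.49262283 -0.57035763]
```

View pics/w1x.png

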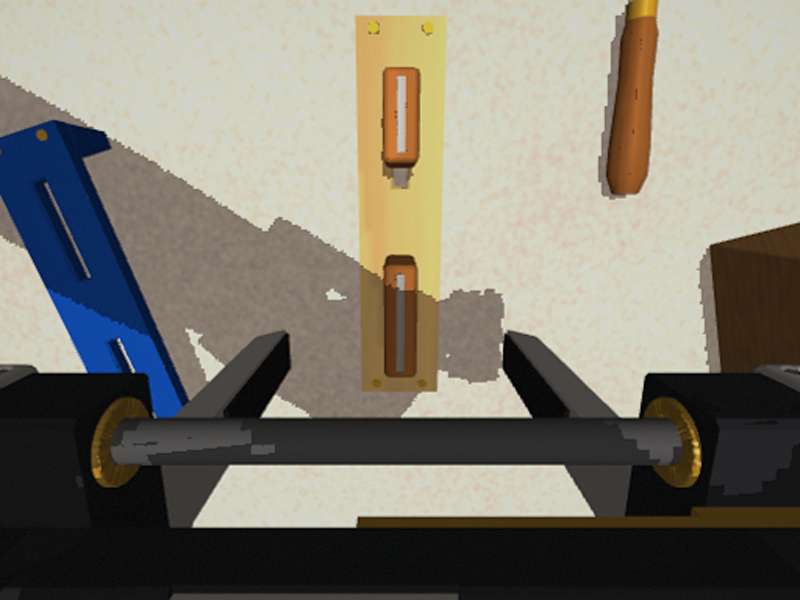

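Wrist view shows the comb10 handle's top at about (384–417, 264–378), with the fingers straddling it at x≈280 and 510, and the board aligned with the image vertical. I'll compute its position.

Run:
```python
from h import *
c=load('w1'); k=1.5625
W=lambda u,v,z:onz(c,((u+.5)/k-.5,(v+.5)/k-.5),z)
for q in [(400.5,264,.087),(400.5,378,.087),(401,275,.087),(402,371,.087),(356,15,.045),(446,15,.045),(362,391,.045),(437,391,.045)]: print(q,W(*q).round(4))
```

```text
(400.5, 264, 0.087) [ 0.5252 -0.2697  0.087 ]
(400.5, 378, 0.087) [ 0.5188 -0.333   0.087 ]
(401, 275, 0.087) [ 0.5248 -0.2755  0.087 ]
(402, 371, 0.087) [ 0.52  -0.329  0.087]
(356, 15, 0.045) [ 0.5146 -0.1377  0.045 ]
(446, 15, 0.045) [ 0.5633 -0.1428  0.045 ]
(362, 391, 0.045) [ 0.4909 -0.3583  0.045 ]
(437, 391, 0.045) [ 0.5405 -0.3634  0.045 ]
```

Request:
move_arm([
  [[0,0.0025,0.027],0],
  [[0,0,0.026],0],
  [[0,0,0.0245],0],
  [[0,0,0],0],
], grip=40)

```text
time_s: 1.7
position: [0.5187, -0.3002, 0.0711]
tcp_rot: [-2.33, -2.094, 0.002]
force: [-0.5, 0.1, 0.2]
opening: 0.752
finger_force: 0.0
```

Request:
move_arm([
  [[0,0,0],0],
  [[0,0,0],0],
  [[0,0,0],0],
  [[0,0,0],0],
  [[0,0,0],0],
], grip=5)

```text
time_s: 2.12
position: [0.523, -0.3018, 0.0775]
tcp_rot: [2.332, 2.101, 0.0]
force: [-0.7, 0.6, -0.6]
opening: 0.395
finger_force: 0.0
```

Request:
move_arm([
  [[0,0,0],0],
  [[0,0,0],0],
])

```text
time_s: 2.28
position: [0.5226, -0.3012, 0.0765]
tcp_rot: [2.333, 2.103, 0.0]
force: [-0.6, 0.0, 0.0]
opening: 0.257
finger_force: 0.0
```

Request:
move_arm([
  [[0,0,0],0],
  [[0,0,0],0],
  [[0,0,0],0],
  [[0,0,0],0],
])

```text
time_s: 2.62
position: [0.5224, -0.3011, 0.0762]
tcp_rot: [-2.334, -2.103, 0.0]
force: [-1.5, 1.2, 2.8]
opening: 0.19
finger_force: 30.0
```

Request:
move_arm([
  [[0,0,-0.006],0],
  [[0,0,-0.006],0],
  [[0,0,-0.006],0],
  [[0,0,0],0],
  [[0,0,0],0],
])

```text
time_s: 3.03
position: [0.5226, -0.3014, 0.0947]
tcp_rot: [2.333, 2.102, 0.0]
force: [0.6, -0.3, -1.9]
opening: 0.189
finger_force: 30.0
```

Request:
move_arm([
  [[-0.003,0,0],0],
  [[-0.003,0,0],0],
  [[-0.002,0,0],0],
  [[-0.002,0,0],0],
  [[0,0,0],0],
])

```text
time_s: 3.45
position: [0.5217, -0.3072, 0.0941]
tcp_rot: [-2.329, -2.096, -0.01]
force: [1.1, 13.6, 8.3]
opening: 0.19
finger_force: 30.0
```

Request:
move_arm([
  [[-0.003,0,0],0],
  [[-0.003,0,0],0],
  [[0,0,0],0],
  [[0,0,0],0],
])

```text
time_s: 3.78
position: [0.5212, -0.3134, 0.0945]
tcp_rot: [-2.33, -2.097, -0.009]
force: [0.8, 13.8, 9.2]
opening: 0.188
finger_force: 30.0
```

Request:
move_arm([
  [[-0.003,0,0],0],
  [[-0.003,0,0],0],
  [[-0.002,0,0],0],
  [[-0.002,0,0],0],
  [[0,0,0],0],
])

```text
time_s: 4.2
position: [0.5202, -0.3241, 0.0949]
tcp_rot: [-2.33, -2.098, -0.008]
force: [-0.5, 12.2, 10.3]
opening: 0.192
finger_force: 30.0
```

Request:
move_arm([
  [[0,0,0],0],
  [[0,0,0],0],
])

```text
time_s: 4.37
position: [0.5202, -0.324, 0.0949]
tcp_rot: [-2.33, -2.098, -0.007]
force: [-1.3, 12.2, 10.9]
opening: 0.191
finger_force: 30.0
```

Run:
```python
from h import *
c=shot('side','s1'); p,a,s=pose(); print(p,a,proj(c,p))
c=shot('wrist','w2'); print(proj(c,p))
```

```text
[ 0.52016549 -0.32402025  0.09493181] 84.01032203073721 [[285.25607152 232.92156524]]
[[253.32755285 238.12951362]]
```

Request:
move_arm([
  [[0.002,0,-0.006],0],
  [[0.002,0,-0.01],0],
  [[0,0,-0.015],0],
  [[0,0,-0.02],0],
  [[0,0,-0.02],0],
])

```text
time_s: 4.88
position: [0.5197, -0.3233, 0.1657]
tcp_rot: [-2.334, -2.102, 0.001]
force: [-0.1, -0.2, -1.2]
opening: 0.195
finger_force: 30.0
```

Request:
move_arm([
  [[0,0,-0.02],0],
  [[0,0,-0.015],0],
  [[0,0,-0.005],0],
  [[0,0,0],0],
  [[0,0,0],0],
])

```text
time_s: 5.3
position: [0.5198, -0.3231, 0.2045]
tcp_rot: [-2.334, -2.102, 0.0]
force: [0.3, 0.2, -2.2]
opening: 0.189
finger_force: 30.0
```

Run:
```python
from h import *
p,a,s=pose(); print(p,a,s['force'],s['torque'])
c=shot('side','s2');u=proj(c,p)[0];print(u)
d=shot('wrist','w3');v=proj(d,p)[0];print(v)
x,y=int(u[0]),int(u[1])
A=cv2.resize(c['image'][y-40:y+60,x-50:x+50],None,fx=4,fy=4,interpolation=cv2.INTER_CUBIC)
B=cv2.resize(d['image'][130:330,156:356],None,fx=2,fy=2,interpolation=cv2.INTER_CUBIC)
cv2.imwrite('pics/c2.png',np.hstack([A,B])[:,:,::-1])
print(x-50,y-40)
```

```text
[ 0.51975928 -0.32306058  0.20449903] 84.02894223935168 [ 0.25200987  0.24980983 -2.23592772] [-0.01263444 -0.0376232  -0.04418839]
[286.2919517  204.55635246]
[253.85948486 239.0828511 ]
236 164
```

View pics/c2.png

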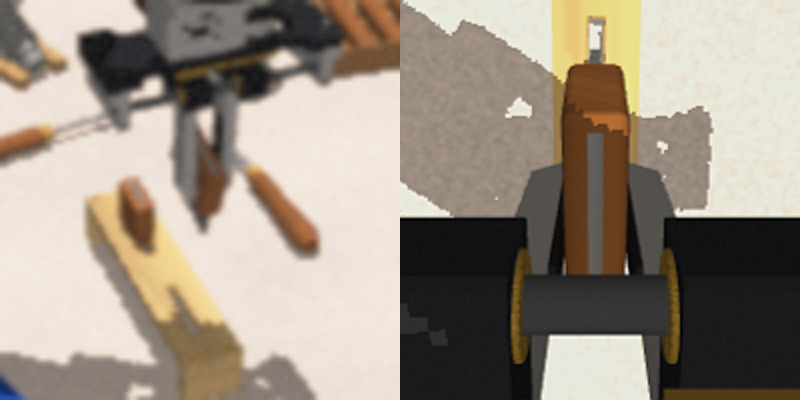

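Run:
```python
from h import *
d=load('w3'); p=np.array([.51976,-.32306,.2045]); a=np.radians(84.03)
X=np.array([np.cos(a),np.sin(a),0]); Z=np.array([0,0,1]); g=p-.006*Z
V=lambda v:(v+.5)/2-.5+130
def pts(t,ox,oz,L):
    ex=np.cos(t)*X+np.sin(t)*Z; ez=-np.sin(t)*X+np.cos(t)*Z
    return np.array([g+(l[0]+ox)*ex+(l[1]-.055+oz)*ez for l in L])
L=[(.032,.072),(.032,.030),(.028,.072)]
m=np.array([V(113),V(65),V(133)])
for f in [lambda q:(proj(d,pts(q[0],0,q[1],L))[:,1]-m),]:
    r=least_squares(f,[.5,0]);print(np.degrees(r.x[0]),r.x[1],r.fun)
r=least_squares(lambda q:(proj(d,pts(*q,L))[:,1]-m),[.5,0,0]);print(np.degrees(r.x[0]),r.x[1:],r.fun)
for t in (24,28,32): print(t,((proj(d,pts(np.radians(t),0,0,L))[:,1]-130+.5)*2-.5).round(1))
```

```text
13.005154497721389 -0.01795440042179679 [ 1.88998963  0.10349584 -1.89118016]
4.9414920830660405 [0.01684485 0.0373383 ] [-1.13686838e-13 -1.42108547e-13 -2.84217094e-14]
24 [171.8  80.2 183.4]
28 [181.6  79.8 192.3]
32 [191.6  79.9 201.3]
```

Run:
```python
from h import *
d=load('w3'); im=d['image'].astype(int)
M=d['camera_from_world'];Rm=M[:3,:3];o=-Rm.T@M[:3,3]
p=np.array([.51976,-.32306,.2045]); a=np.radians(84.03);X=np.array([np.cos(a),np.sin(a),0])
for v,w in((113,66),(65,56),(133,66),(270,62)):
    dep=d['fx']*.018/(w/2); vv=(v+.5)/2-.5+130; uu=(597+.5)/2-.5+156-200
    q=o+Rm.T@(dep*np.array([(uu-d['cx'])/d['fx'],(vv-d['cy'])/d['fy'],1]))
    print(v,'x,z rel grasp',round(float((q-p)@X)*1000,1),round(float(q[2]-p[2]+.006)*1000,1))
for v in range(156,270,2):
    r=im[v,200:310]; r0=r[:,0]-r[:,2]
    print(v,im[v,253].tolist(),im[v,262].tolist(),'brown cols',(np.where(r0>45)[0][[0,-1]]+200).tolist() if (r0>45).any() else '')
```

```text
113 x,z rel grasp 34.0 13.3
65 x,z rel grasp 43.3 -16.4
133 x,z rel grasp 28.7 14.5
270 x,z rel grasp -12.4 14.3
156 [99, 96, 92] [234, 216, 130] brown cols [232, 275]
158 [97, 96, 91] [234, 216, 130] brown cols [232, 275]
160 [98, 96, 93] [236, 220, 132] brown cols [232, 275]
162 [110, 72, 41] [132, 88, 48] brown cols [232, 275]
164 [108, 65, 32] [113, 67, 31] brown cols [232, 275]
166 [111, 67, 31] [109, 64, 31] brown cols [232, 275]
168 [112, 66, 30] [113, 67, 34] brown cols [232, 275]
170 [121, 72, 35] [113, 67, 32] brown cols [232, 275]
172 [120, 72, 33] [119, 72, 34] brown cols [232, 275]
174 [117, 69, 33] [122, 73, 34] brown cols [232, 275]
176 [115, 68, 33] [118, 70, 35] brown cols [232, 275]
178 [120, 72, 35] [114, 68, 32] brown cols [232, 275]
180 [114, 67, 32] [118, 71, 33] brown cols [232, 275]
182 [112, 67, 31] [115, 69, 32] brown cols [232, 275]
184 [111, 66, 32] [112, 66, 33] brown cols [232, 275]
186 [142, 84, 39] [143, 86, 40] brown cols [232, 275]
188 [177, 106, 49] [179, 107, 48] brown cols [232, 275]
190 [178, 107, 51] [179, 107, 49] brown cols [232, 274]
192 [169
[... 1362 characters left out ...]
s [239, 268]
244 [95, 93, 89] [106, 64, 32] brown cols [239, 268]
246 [95, 93, 88] [106, 64, 32] brown cols [239, 268]
248 [95, 94, 88] [106, 65, 31] brown cols [239, 268]
250 [95, 93, 89] [107, 64, 31] brown cols [239, 268]
252 [95, 92, 88] [106, 63, 29] brown cols [239, 268]
254 [95, 92, 88] [107, 64, 32] brown cols [239, 268]
256 [96, 92, 89] [106, 64, 30] brown cols [215, 291]
258 [96, 93, 89] [107, 64, 31] brown cols [215, 292]
260 [96, 93, 90] [106, 63, 30] brown cols [214, 292]
262 [95, 93, 89] [106, 63, 30] brown cols [214, 293]
264 [96, 93, 90] [106, 63, 30] brown cols [214, 293]
266 [91, 89, 85] [101, 61, 31] brown cols [214, 293]
268 [31, 31, 31] [32, 33, 33] brown cols [213, 293]
```

Run:
```python
from h import *
a=load('w2')['image'][120:320,176:336];b=load('w3')['image'][120:320,176:336]
A=np.hstack([cv2.resize(i,None,fx=2.45,fy=3,interpolation=cv2.INTER_CUBIC) for i in(a,b)])
cv2.imwrite('pics/c3.png',A[:,:,::-1]);print(A.shape)
```

```text
(600, 784, 3)
```

View pics/c3.png

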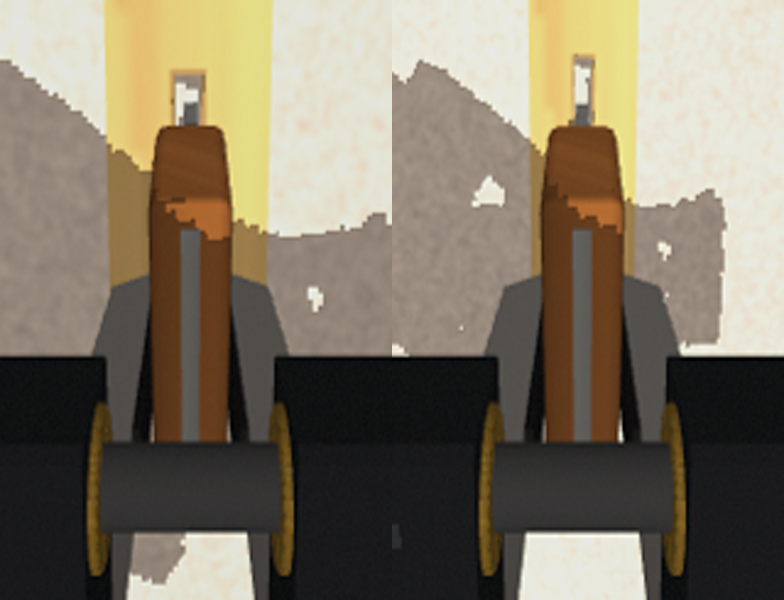

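Run:
```python
from h import *
d=load('w3'); p=np.array([.51976,-.32306,.2045]); a=np.radians(84.03)
X=np.array([np.cos(a),np.sin(a),0]); Z=np.array([0,0,1]); g=p-.006*Z; Y=np.cross(Z,X)
def pts(t,ox,oz,L):
    ex=np.cos(t)*X+np.sin(t)*Z; ez=-np.sin(t)*X+np.cos(t)*Z
    return np.array([g+(l[0]+ox)*ex+l[1]*Y+(l[2]-.055+oz)*ez for l in L])
L=[(.032,0,.072),(.032,0,.030),(.028,0,.072)]
Wd=[(.032,.009,.072),(.032,-.009,.072),(.032,.009,.03),(.032,-.009,.03),(-.01,.009,.072),(-.01,-.009,.072)]
m=np.array([186,161,195.5])
print('true upright',proj(d,pts(0,0,0,L))[:,1].round(1))
for t in range(0,33,4):
    r=least_squares(lambda q:(proj(d,pts(np.radians(t),*q,L))[:,1]-m),[0,0])
    w=proj(d,pts(np.radians(t),*r.x,Wd))[:,0]
    print(t,(r.x*1000).round(1),r.fun.round(2),'widths',abs(np.diff(w)[::2]).round(1))
# check w1 calibration with comb upright in the rack
c=load('w1'); g=np.array([.522,-.3018,.070]);print('w1 pred',((proj(c,pts(0,0,0,L))+.5)*1.5625-.5).round(1))
```

```text
true upright [191.5 177.1 198.7]
0 [18.9 68.8] [-2.89  1.83  1.73] widths [65.7 42.5 58.2]
4 [18.7 46. ] [-0.85  0.38  0.59] widths [51.9 36.5 45.9]
8 [14.5 21.1] [ 0.51 -0.17 -0.38] widths [41.9 31.4 37.1]
12 [ 6.8 -3.6] [ 1.41 -0.37 -1.13] widths [34.9 27.5 30.9]
16 [ -4.1 -27. ] [ 2.04 -0.43 -1.71] widths [29.8 24.4 26.6]
20 [-17.8 -48.4] [ 2.51 -0.44 -2.17] widths [26.1 22.  23.3]
24 [-33.9 -67.4] [ 2.87 -0.42 -2.53] widths [23.3 20.2 20.8]
28 [-51.9 -83.5] [ 3.15 -0.39 -2.84] widths [21.2 18.6 18.9]
32 [-71.4 -96.5] [ 3.39 -0.36 -3.1 ] widths [19.4 17.4 17.4]
w1 pred [[400.9 264.4]
 [400.1 253.8]
 [400.8 272. ]]
```

```bash
python3 -c "
from h import *
plan([.5123,-.3934,.118],84.0,.022)"
```

```text
at [ 0.5194 -0.3226  0.2033] 84.03 F [ 0.6  0.8 -1.6] op 0.189 t 5.4
[[[-0.0119, 0.0001, 0.0142], np.float64(0.0)], [[-0.0118, 0.0, 0.0142], np.float64(0.0)], [[-0.0119, 0.0001, 0.0143], np.float64(0.0)], [[-0.0119, 0.0, 0.0142], np.float64(0.0)], [[-0.0118, 0.0001, 0.0142], np.float64(0.0)]]
[[[-0.0119, 0.0, 0.0142], np.float64(0.001)]]
```

Request:
move_arm([
  [[-0.0142,0,0.014],0],
  [[-0.0142,0,0.014],0],
  [[-0.0142,0,0.014],0],
  [[-0.0142,0,0.014],0],
  [[-0.0142,0,0.014],0],
])

```text
time_s: 5.82
position: [0.5119, -0.3936, 0.1327]
tcp_rot: [-2.332, -2.101, 0.0]
force: [0.3, -0.1, -1.3]
opening: 0.188
finger_force: 30.0
```

Request:
move_arm([
  [[0,0,0.01],0],
  [[0,0,0.005],0],
  [[0,0,0.003],0],
  [[0,0,0],0],
  [[0,0,0],0],
])

```text
time_s: 6.23
position: [0.5131, -0.393, 0.1174]
tcp_rot: [2.333, 2.104, 0.0]
force: [0.2, -0.1, -1.2]
opening: 0.189
finger_force: 30.0
```

Request:
move_arm([
  [[0,0,0.003],0],
  [[0,0,0.003],0],
  [[0,0,0.003],0],
  [[0,0,0],0],
  [[0,0,0],0],
])

```text
time_s: 6.65
position: [0.5126, -0.3934, 0.1077]
tcp_rot: [-2.333, -2.103, 0.0]
force: [0.3, 0.0, -0.6]
opening: 0.191
finger_force: 30.0
```

Request:
move_arm([
  [[0,0,0.003],0],
  [[0,0,0.003],0],
  [[0,0,0.003],0],
  [[0,0,0],0],
  [[0,0,0],0],
])

```text
time_s: 7.07
position: [0.5127, -0.3937, 0.0989]
tcp_rot: [-2.334, -2.103, -0.0]
force: [-0.3, 0.7, -1.0]
opening: 0.191
finger_force: 30.0
```

Request:
move_arm([
  [[0,0,0.003],0],
  [[0,0,0.003],0],
  [[0,0,0],0],
  [[0,0,0],0],
])

```text
time_s: 7.4
position: [0.513, -0.3958, 0.0958]
tcp_rot: [2.331, 2.101, -0.004]
force: [-4.2, -1.4, 9.8]
opening: 0.19
finger_force: 30.0
```

Run:
```python
from h import *
d=shot('wrist','w4');c=shot('side','s4');p,a,s=pose();u=proj(c,p)[0];print(u,p,s['force'])
x,y=int(u[0]),int(u[1])
A=cv2.resize(c['image'][y-30:y+50,x-40:x+40],(400,400),interpolation=cv2.INTER_CUBIC)
B=cv2.resize(d['image'][130:330,156:356],(400,400),interpolation=cv2.INTER_CUBIC)
cv2.imwrite('pics/c4.png',np.hstack([A,B])[:,:,::-1])
```

```text
[295.17031874 247.814977  ] [ 0.5129473  -0.39580495  0.09582975] [-4.12182284 -2.6293508  10.02534754]
```

View pics/c4.png

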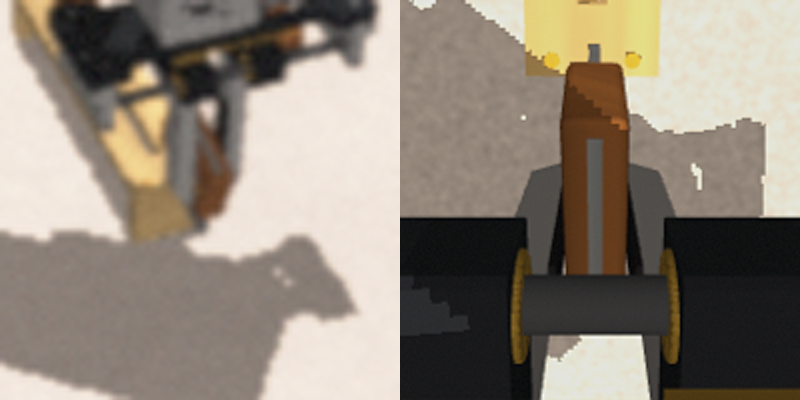

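Request:
move_arm([
  [[-0.0015,0,0.003],0],
  [[-0.0015,0,0.003],0],
  [[-0.0015,0,0.003],0],
  [[0,0,0],0],
  [[0,0,0],0],
])

```text
time_s: 7.92
position: [0.5125, -0.4017, 0.0876]
tcp_rot: [2.329, 2.1, -0.006]
force: [-5.7, -4.5, 10.8]
opening: 0.19
finger_force: 30.0
```

```bash
cat >> h.py <<'E'
# handle edge rows along the image column: end-face bottom, end-face top, stripe start; then fit tilt
def edges(f):
    d=load(f); im=d['image'].astype(float); k=im[:,248:260].mean(1)
    return d,im
def fit(d,p,a,m):
    a=np.radians(a);X=np.array([np.cos(a),np.sin(a),0]);Z=np.array([0,0,1.]);g=p-.006*Z;Y=np.cross(Z,X)
    def pts(t,ox,oz,L):
        ex=np.cos(t)*X+np.sin(t)*Z; ez=-np.sin(t)*X+np.cos(t)*Z
        return np.array([g+(l[0]+ox)*ex+l[1]*Y+(l[2]-.055+oz)*ez for l in L])
    L=[(.032,0,.072),(.032,0,.030),(.028,0,.072)]
    Wd=[(.032,.009,.072),(.032,-.009,.072),(.032,.009,.03),(.032,-.009,.03),(-.01,.009,.072),(-.01,-.009,.072)]
    def res(q):
        w=proj(d,pts(*q,Wd))[:,0]
        return np.r_[proj(d,pts(*q,L))[:,1]-m[:3],(abs(np.diff(w)[::2])-m[3:])]
    r=least_squares(res,[.3,0,0]);print('tilt',np.degrees(r.x[0]).round(2),(r.x[1:]*1000).round(1),'res',r.fun.round(2))
    return r.x
E
python3 - <<'E'
from h import *
d=load('w3');fit(d,np.array([.51976,-.32306,.2045]),84.03,np.array([186,161,195.5,33.,28.2,30.8]))
d=load('w4');V=lambda v:(v+.5)/2-.5+130
fit(d,np.array([.51295,-.3958,.0958]),84.0,np.array([V(116),V(63),V(138),33.5,28.2,30.8]))
p,a,s=pose();print(p,s['force'])
d=shot('wrist','w5')
im=d['image'].astype(int)
for v in list(range(150,205,1)): print(v,im[v,246].tolist(),im[v,253].tolist(),im[v,260].tolist())
E
```

```text
tilt 11.85 [ 5.8 -5.8] res [ 1.29  0.06 -1.36  1.25 -1.1  -0.32]
tilt 12.92 [ 5.5 -3.8] res [ 2.04  0.11 -2.15  1.13 -0.79 -0.19]
[ 0.5124729  -0.40171033  0.08755655] [-5.6629202  -4.52164143 10.79302661]
150 [230, 201, 120] [115, 113, 108] [231, 210, 127]
151 [230, 200, 120] [113, 112, 106] [230, 208, 126]
152 [230, 201, 120] [114, 111, 106] [230, 209, 127]
153 [230, 200, 120] [110, 108, 104] [230, 209, 126]
154 [231, 202, 121] [112, 110, 105] [230, 209, 126]
155 [232, 203, 122] [114, 111, 108] [230, 209, 126]
156 [232, 202, 121] [114, 112, 107] [230, 210, 127]
157 [232, 203, 121] [113, 111, 107] [231, 209, 127]
158 [232, 203, 121] [117, 115, 110] [230, 210, 126]
159 [234, 205, 122] [118, 117, 112] [233, 213, 129]
160 [225, 186, 112] [114, 107, 102] [223, 195, 118]
161 [130, 86, 45] [112, 69, 37] [121, 74, 36]
162 [123, 73, 34] [132, 78, 35] [132, 76, 35]
163 [127, 76, 35] [127, 76, 35] [134, 80, 38]
164 [127, 76, 35] [125, 76, 36] [133, 80, 37]
165 [128, 76, 35] [127, 76, 34] [130, 78, 37]
166 [130, 78, 37] [128, 76, 36] [125, 75, 35]
167 [131, 79, 38] [128, 77, 37] [127, 75, 36]

[... 940 characters left out ...]
, 28]
189 [88, 53, 25] [92, 55, 25] [89, 52, 25]
190 [87, 51, 25] [91, 55, 25] [93, 56, 27]
191 [88, 52, 24] [90, 55, 26] [93, 56, 26]
192 [88, 52, 25] [88, 51, 26] [92, 55, 25]
193 [89, 53, 27] [87, 51, 25] [92, 55, 27]
194 [87, 53, 23] [89, 53, 27] [89, 54, 25]
195 [87, 53, 25] [88, 51, 22] [89, 52, 26]
196 [87, 51, 22] [88, 54, 25] [87, 52, 25]
197 [88, 53, 25] [88, 53, 26] [88, 53, 25]
198 [86, 51, 24] [86, 51, 24] [90, 54, 28]
199 [86, 51, 22] [89, 53, 25] [90, 55, 27]
200 [92, 55, 26] [94, 56, 27] [95, 56, 25]
201 [96, 57, 27] [100, 60, 29] [99, 58, 27]
202 [99, 58, 28] [105, 63, 31] [104, 62, 28]
203 [99, 59, 27] [106, 64, 30] [108, 64, 30]
204 [99, 58, 27] [103, 62, 29] [103, 61, 27]
```

```bash
cat >> h.py <<'E'
def tilt(f):
    d=shot('wrist',f); p,a,s=pose(); im=d['image'].astype(int)
    col=im[:,251:256].mean(1); g=col[:,0]-col[:,2]
    b=next(v for v in range(140,200) if g[v]>35 and g[v+2]>60); st=next(v for v in range(b+12,262) if g[v]<25)
    c2=cv2.GaussianBlur(im[:,245:262].astype(np.float32),(1,3),0).mean((1,2)); 
    W=lambda v:(lambda r:r[1]-r[0]+1)(np.where((im[v,200:310,0]-im[v,200:310,2]>45)&(im[v,200:310,0]<200))[0][[0,-1]])
    print('b',b-.5,'st',st-.5,'prof',{v:int(c2[v]) for v in range(st-20,st)},'t',s['time_s'])
    return d,p,a,b-.5,st-.5,s
E
python3 - <<'E'
from h import *
d,p,a,b,st,s=tilt('w6'); print(p,s['force'])
x=fit(d,p,a,np.array([(200+st-7)/2,b,st,34.,28.5,31]))
E
```

```text
b 139.5 st 151.5 prof {132: 186, 133: 186, 134: 186, 135: 186, 136: 186, 137: 186, 138: 186, 139: 186, 140: 186, 141: 185, 142: 185, 143: 185, 144: 180, 145: 169, 146: 160, 147: 159, 148: 159, 149: 159, 150: 159, 151: 158} t 8.0167
[ 0.512475   -0.40170326  0.08760667] [-4.97407412 -4.90833925 11.00104475]
tilt 11.33 [ 17.8 -15.6] res [-13.57  -0.52  14.14  -0.8   -2.06  -1.34]
```

Board colour confuses the edge finder; require brown (red below 200) instead.

```bash
sed -i "s/b=next(v for v in range(140,200) if g\[v\]>35 and g\[v+2\]>60)/b=next(v for v in range(140,220) if g[v]>45 and col[v,0]<175 and g[v+3]>45 and col[v+3,0]<175 and g[v+8]>45 and col[v+8,1]<120)/" h.py
python3 - <<'E'
from h import *
d,p,a,b,st,s=tilt('w6b')
x=fit(d,p,a,np.array([st-8,b,st,34.,28.5,31]))
E
```

```text
b 160.5 st 210.5 prof {191: 56, 192: 56, 193: 55, 194: 55, 195: 55, 196: 55, 197: 54, 198: 54, 199: 56, 200: 58, 201: 61, 202: 63, 203: 64, 204: 63, 205: 62, 206: 60, 207: 59, 208: 58, 209: 58, 210: 61} t 8.0667
tilt 23.51 [ 3.2 -4.8] res [ 0.95  0.22 -1.14  1.26 -0.04 -1.16]
```

Request:
move_arm([
  [[-0.001,0,0.002],0],
  [[-0.001,0,0.0015],0],
  [[0,0,0],0],
  [[0,0,0],0],
])

```text
time_s: 8.4
position: [0.5123, -0.4037, 0.0843]
tcp_rot: [2.329, 2.1, -0.006]
force: [-5.7, -5.2, 11.8]
opening: 0.189
finger_force: 30.0
```

Run:
```python
from h import *
d,p,a,b,st,s=tilt('w7');print(p,s['force'])
x=fit(d,p,a,np.array([st-8,b,st,34.,28.5,31]))
```

```text
b 161.5 st 215.5 prof {196: 57, 197: 57, 198: 56, 199: 56, 200: 56, 201: 56, 202: 56, 203: 56, 204: 57, 205: 59, 206: 61, 207: 64, 208: 65, 209: 64, 210: 62, 211: 60, 212: 58, 213: 57, 214: 57, 215: 61} t 8.45
[ 0.51231066 -0.40369713  0.08425191] [-6.35628507 -3.87866563 10.85373518]
tilt 26.56 [ 2.1 -4.7] res [ 1.09  0.3  -1.36  1.35  0.25 -1.4 ]
```

Request:
move_arm([
  [[-0.0005,0,0.002],0],
  [[0,0,0],0],
  [[0,0,0],0],
])

```text
time_s: 8.7
position: [0.5123, -0.4045, 0.0825]
tcp_rot: [2.328, 2.1, -0.007]
force: [-6.2, -5.8, 12.3]
opening: 0.189
finger_force: 30.0
```

Request:
move_arm([
  [[-0.001,0,-0.008],0],
  [[0,0,-0.015],0],
  [[0,0,-0.02],0],
  [[0,0,0],0],
  [[0,0,0],0],
])

```text
time_s: 9.12
position: [0.5126, -0.4019, 0.1229]
tcp_rot: [2.332, 2.102, 0.001]
force: [-0.7, 0.8, -1.2]
opening: 0.189
finger_force: 30.0
```

Run:
```python
from h import *
d,p,a,b,st,s=tilt('w8');print(p,s['force'])
for c in(-7.5,-9): x=fit(d,p,a,np.array([st+c,b,st,34.,28.5,31]))
plan([.55,.12,.22],100)
```

```text
b 161.5 st 218.5 prof {199: 57, 200: 56, 201: 56, 202: 56, 203: 56, 204: 56, 205: 56, 206: 56, 207: 57, 208: 60, 209: 62, 210: 64, 211: 64, 212: 63, 213: 61, 214: 58, 215: 57, 216: 56, 217: 57, 218: 62} t 9.1667
[ 0.5119502  -0.40119234  0.12141915] [-0.00729472  0.03749473 -1.29124855]
tilt 29.66 [ 1.7 -3.6] res [ 0.99  0.35 -1.3   1.38  0.51 -1.65]
tilt 28.77 [ 2.  -3.1] res [ 1.65  0.4  -2.02  1.47  0.49 -1.5 ]
at [ 0.512  -0.4012  0.1214] 84.06 F [-0.   0.  -1.3] op 0.19 t 9.1667
[[[0.0373, -0.0012, -0.007], np.float64(-0.02)], [[0.0373, -0.0004, -0.0071], np.float64(-0.02)], [[0.0374, 0.0004, -0.007], np.float64(-0.02)], [[0.0373, 0.0011, -0.0071], np.float64(-0.02)], [[0.0373, 0.0018, -0.007], np.float64(-0.019)]]
[[[0.0372, 0.0025, -0.007], np.float64(-0.02)], [[0.0372, 0.0033, -0.0071], np.float64(-0.02)], [[0.0371, 0.0041, -0.007], np.float64(-0.02)], [[0.037, 0.0047, -0.0071], np.float64(-0.02)], [[0.0369, 0.0055, -0.007], np.float64(-0.02)]]
[[[0.0368, 0.0063, -0.0071], np.float64(-0.02)], [[0.0367, 0.007, -0.007], np.float64(-0.02)], [[0.0365, 0.0077, -0.007], np.float64(-0.019)], [[0.0364, 0.0084, -0.0071], np.float64(-0.02)]]
```

Request:
move_arm([
  [[0,0,-0.025],0],
  [[0,0,-0.035],0],
  [[0,0,-0.035],0],
  [[0.02,0,-0.02],-0.02],
  [[0.035,-0.001,-0.012],-0.03],
])

```text
time_s: 9.58
position: [0.5162, -0.3489, 0.2507]
tcp_rot: [2.28, 2.155, -0.0]
force: [1.4, 0.2, -0.7]
opening: 0.19
finger_force: 30.0
```

Run:
```python
from h import *
plan([.585,.06,.25],104.5)
```

```text
at [ 0.5162 -0.3489  0.2507] 86.77 F [ 1.4  0.2 -0.7] op 0.19 t 9.5833
[[[0.0375, 0.0042, 0.0001], np.float64(-0.028)], [[0.0373, 0.0052, 0.0], np.float64(-0.028)], [[0.0372, 0.0062, 0.0001], np.float64(-0.028)], [[0.037, 0.0073, 0.0001], np.float64(-0.028)], [[0.0367, 0.0083, 0.0], np.float64(-0.029)]]
[[[0.0366, 0.0094, 0.0001], np.float64(-0.028)], [[0.0362, 0.0104, 0.0001], np.float64(-0.028)], [[0.0359, 0.0114, 0.0], np.float64(-0.028)], [[0.0356, 0.0124, 0.0001], np.float64(-0.028)], [[0.0353, 0.0134, 0.0001], np.float64(-0.028)]]
[[[0.0348, 0.0144, 0.0], np.float64(-0.028)]]
```

Request:
move_arm([
  [[0.037,0.004,0],-0.028],
  [[0.037,0.005,0],-0.028],
  [[0.037,0.006,0],-0.028],
  [[0.037,0.007,0],-0.028],
  [[0.037,0.008,0],-0.028],
])

```text
time_s: 10.0
position: [0.5447, -0.1593, 0.2467]
tcp_rot: [-2.121, -2.314, 0.001]
force: [1.1, 0.3, -0.5]
opening: 0.193
finger_force: 30.0
```

Request:
move_arm([
  [[0.036,0.009,0],-0.028],
  [[0.036,0.01,0],-0.028],
  [[0.036,0.011,0],-0.028],
  [[0.035,0.012,0],-0.028],
  [[0.035,0.013,0],-0.028],
])

```text
time_s: 10.42
position: [0.5739, 0.0248, 0.2468]
tcp_rot: [-1.953, -2.457, 0.002]
force: [1.9, 0.8, -0.2]
opening: 0.189
finger_force: 30.0
```

Request:
move_arm([
  [[0.03,0.012,0],-0.02],
  [[0,0,0],0],
  [[0,0,0],0],
  [[0,0,0],0],
  [[0,0,0],0],
])

```text
time_s: 10.83
position: [0.5793, 0.0535, 0.2476]
tcp_rot: [-1.933, -2.475, 0.001]
force: [0.7, -0.4, -0.8]
opening: 0.188
finger_force: 30.0
```

Run:
```python
from h import *
d,p,a,b,st,s=tilt('w9');print(p,a,s['force'])
x=fit(d,p,a,np.array([st-8,b,st,34.,28.5,31]))
cv2.imwrite('pics/w9x.png',cv2.resize(d['image'][:300,56:456,::-1],(800,600),interpolation=cv2.INTER_CUBIC))
```

```text
b 161.5 st 218.5 prof {199: 63, 200: 63, 201: 62, 202: 62, 203: 62, 204: 62, 205: 62, 206: 62, 207: 63, 208: 66, 209: 68, 210: 71, 211: 71, 212: 70, 213: 67, 214: 65, 215: 63, 216: 62, 217: 64, 218: 69} t 10.8833
[0.57949542 0.05335545 0.24794816] 103.98892093674057 [-0.46436635 -0.17900569 -1.6287655 ]
tilt 29.46 [ 1.7 -5.4] res [ 1.21  0.37 -1.54  1.41  0.5  -1.6 ]
```

View pics/w9x.png

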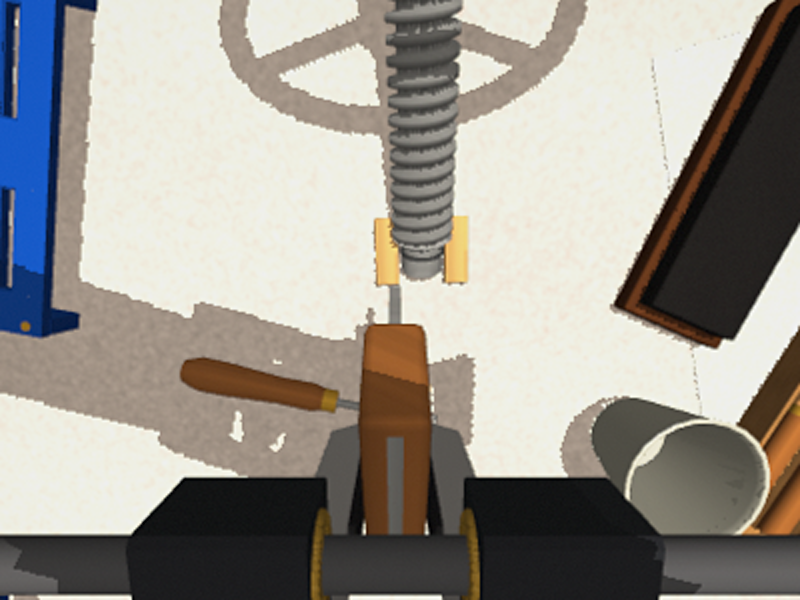

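Wrist crop (2×, offset 56,0) shows the spindle's thread running up the image, its axis at column ≈422, edges 391–454 at row 200 and 386–461 at row 30, thread lower end near row 245, and the comb leaf pointing at it from row 285. Next I'll extract the edge and crest profile and fit the spindle pose.

Run:
```python
from h import *
d=load('w9'); im=d['image'].astype(float); g=im.mean(2)
pr=g[:,262:272].mean(1)
print('centre profile v:val',' '.join(f'{v}:{int(pr[v])}' for v in range(0,140)))
sat=im.max(2)-im.min(2)
for v in range(4,124,6):
    row=(g[v]<175)&(sat[v]<22); seg=np.where(row[240:295])[0]+240
    print(v,seg.min(),seg.max(),end=' | ')
```

```text
centre profile v:val 0:70 1:89 2:116 3:136 4:143 5:146 6:140 7:122 8:101 9:80 10:62 11:59 12:70 13:80 14:100 15:110 16:100 17:90 18:88 19:81 20:72 21:63 22:58 23:64 24:73 25:80 26:87 27:91 28:92 29:90 30:84 31:75 32:65 33:59 34:64 35:73 36:80 37:90 38:113 39:141 40:142 41:125 42:100 43:77 44:62 45:69 46:89 47:122 48:145 49:144 50:142 51:132 52:107 53:83 54:63 55:67 56:87 57:121 58:145 59:143 60:141 61:130 62:104 63:78 64:63 65:75 66:103 67:138 68:143 69:142 70:138 71:116 72:88 73:66 74:71 75:102 76:134 77:144 78:142 79:138 80:117 81:89 82:66 83:73 84:106 85:140 86:143 87:141 88:135 89:108 90:78 91:65 92:91 93:126 94:145 95:142 96:139 97:119 98:87 99:67 100:90 101:130 102:146 103:143 104:140 105:120 106:87 107:72 108:104 109:136 110:145 111:144 112:138 113:109 114:78 115:79 116:122 117:148 118:145 119:142 120:126 121:87 122:91 123:152 124:155 125:107 126:138 127:146 128:124 129:66 130:93 131:142 132:146 133:142 134:140 135:140 136:144 137:144 138:142 139:154
4 253 286 | 10 248 286 | 16 253 286 | 22 249 286 | 28 249 284 | 34 253 285 | 40 249 283 | 46 254 284 | 52 250 284 | 58 250 283 | 64 253 283 | 70 250 283 | 76 251 282 | 82 253 283 | 88 251 282 | 94 251 282 | 100 251 282 | 106 252 282 | 112 253 281 | 118 253 280 |
```

```bash
cat > sp.py <<'E'
from h import *
B=np.radians(28)
def frame(yaw):
    h=np.array([np.cos(yaw),np.sin(yaw),0]);Z=np.array([0,0,1.])
    return h*np.cos(B)+Z*np.sin(B), np.cross(Z,h), -h*np.sin(B)+Z*np.cos(B)
def fitsp(d,cr,Ls,Rs,q0,sv=1.):
    M=d['camera_from_world'];o=-M[:3,:3].T@M[:3,3]
    def model(q):
        A,Y,N=frame(q[3]); P=q[:3]  # P: point on axis under crest 0
        i=np.arange(len(cr)); top=P+np.outer(.01*i,A)+.02*N
        uv=proj(d,top); r=[sv*(uv[:,1]-cr)]
        w=o-P; w-=A*(w@A); D=np.linalg.norm(w); n=w/D; t=np.cross(n,A); c=.02/D; sn=np.sqrt(1-c*c)
        for E,sg in((Ls,1),(Rs,-1)):
            a=proj(d,P+.02*(c*n+sg*sn*t)); b=proj(d,P+.05*A+.02*(c*n+sg*sn*t))
            a,b=a[0],b[0]; E=np.array(E,float)
            if a[0]>b[0]+1e9: pass
            r.append(a[0]+(E[:,0]-a[1])*(b[0]-a[0])/(b[1]-a[1])-E[:,1])
        return np.concatenate(r)
    best=None
    for sw in(0,1):
        L,Rr=(Ls,Rs) if sw==0 else (Rs,Ls); Ls,Rs=L,Rr
        r=least_squares(model,q0,x_scale=[.01,.01,.01,.05],loss='soft_l1')
        if best is None or r.cost<best.cost: best=r
    return best,model
E
python3 - <<'E'
from sp import *
d=load('w9')
cr=np.array([118.1,110.6,103,95,86.7,77.8,68.6,59.2,49.3])
Rs=[(4,286.5),(16,286.5),(34,285.5),(52,284.3),(64,283.8),(82,283.2),(94,282.5),(106,282.3),(118,280.8)]
Ls=[(10,247.5),(28,248.5),(40,248.8),(58,249.5),(70,249.7),(88,250.5),(100,250.7),(106,251.5)]
r,m=fitsp(d,cr,Ls,Rs,[.575,.11,.04,np.radians(104.5)])
print(r.x[:3].round(4),np.degrees(r.x[3]).round(2),r.cost); print(r.fun.round(1))
A,Y,N=frame(r.x[3])
o=r.x[:3]; zc=.061
s=(zc-o[2])/A[2]; print('origin',(o+s*A).round(4),'s',s*1000)
M=d['camera_from_world'];c=-M[:3,:3].T@M[:3,3]
for i in range(9):
    P=o+.01*i*A+.02*N; v=c-P; print(i,P.round(4),'view ang from normal',np.degrees(np.arctan2(v@A,v@N)).round(1))
np.save('sp.npy',r.x)
E
```

```text
[0.5753 0.1394 0.0264] 105.73 0.6849345034348027
[ 0.2  0.2  0.  -0.  -0.1  0.   0.1 -0.1 -0.2  0.4  0.   0.1  0.   0.2
 -0.   0.2 -0.4  0.1 -0.5 -0.3  0.1  0.1 -0.2 -0.  -0.3  0.6]
origin [0.5577 0.202  0.061 ] s 73.66483410189802
0 [0.5779 0.1303 0.0441] view ang from normal 26.7
1 [0.5755 0.1388 0.0488] view ang from normal 25.2
2 [0.5731 0.1473 0.0535] view ang from normal 23.8
3 [0.5707 0.1558 0.0582] view ang from normal 22.2
4 [0.5683 0.1643 0.0629] view ang from normal 20.7
5 [0.5659 0.1728 0.0675] view ang from normal 19.1
6 [0.5635 0.1813 0.0722] view ang from normal 17.5
7 [0.5611 0.1898 0.0769] view ang from normal 15.8
8 [0.5587 0.1983 0.0816] view ang from normal 14.2
```

```bash
cat >> sp.py <<'E'
OX,OZ=.002,-.0035
def tcp_for(q,i,lift,ox=OX,oz=OZ):  # mid tooth over groove i+.5 (crest units), tips lift above home
    A,Y,N=frame(q[3]); return q[:3]+A*(.01*i+.005)+N*(.015+lift)-ox*A+(.055-oz)*N+np.array([0,0,.006])
E
python3 - <<'E'
from sp import *
q=np.load('sp.npy')
t=tcp_for(q,4,.035);print(t,tcp_for(q,4,0))
plan(t,np.degrees(q[3]),.03)
E
```

```text
[0.57883898 0.1268724  0.14840355] [0.57438435 0.14268855 0.11750038]
at [0.5795 0.0534 0.2479] 103.99 F [-0.5 -0.2 -1.6] op 0.189 t 10.8833
[[[0.0143, 0.0034, 0.0199], np.float64(-0.006)], [[0.0143, 0.0035, 0.0199], np.float64(-0.006)], [[0.0142, 0.0036, 0.0199], np.float64(-0.006)], [[0.0143, 0.0037, 0.0199], np.float64(-0.006)], [[0.0142, 0.0038, 0.0199], np.float64(-0.006)]]
```

Request:
move_arm([
  [[0.014,0.0035,0.02],-0.006],
  [[0.014,0.0035,0.02],-0.006],
  [[0.014,0.0036,0.02],-0.006],
  [[0.0145,0.0037,0.02],-0.006],
  [[0.0145,0.0038,0.0195],-0.006],
])

```text
time_s: 11.3
position: [0.5791, 0.1271, 0.148]
tcp_rot: [1.897, 2.504, -0.0]
force: [0.3, -0.0, -1.7]
opening: 0.19
finger_force: 30.0
```

Request:
move_arm([
  [[0,0,0],0],
  [[0,0,0],0],
  [[0,0,0],0],
])

```text
time_s: 11.55
position: [0.5799, 0.1267, 0.1501]
tcp_rot: [1.896, 2.503, 0.001]
force: [0.8, 0.5, -0.9]
opening: 0.189
finger_force: 30.0
```

Run:
```python
from sp import *
q=np.load('sp.npy')
d,p,a,b,st,s=tilt('w10');print(p,a,s['force'])
x=fit(d,p,a,np.array([st-8,b,st,34.,28.5,31]))
im=d['image'].astype(float);g=im.mean(2)
cv2.imwrite('pics/w10x.png',cv2.resize(d['image'][:270,156:356,::-1],(592,600*270//270),interpolation=cv2.INTER_CUBIC))
A,Y,N=frame(q[3])
for i in range(4,12): print(i,proj(d,q[:3]+.01*i*A+.02*N).round(1),end=' ')
plan(tcp_for(q,4,.013),np.degrees(q[3]),.008)
```

```text
b 161.5 st 218.5 prof {199: 63, 200: 63, 201: 62, 202: 62, 203: 62, 204: 62, 205: 62, 206: 62, 207: 64, 208: 66, 209: 68, 210: 71, 211: 71, 212: 70, 213: 67, 214: 65, 215: 63, 216: 62, 217: 64, 218: 69} t 11.6
[0.58029142 0.12664963 0.15068031] 105.72625025045342 [ 0.51774555  0.15677147 -0.72186651]
tilt 29.41 [ 1.5 -5.6] res [ 1.21  0.37 -1.54  1.41  0.5  -1.6 ]
4 [[252.1 156.5]] 5 [[252.1 146.8]] 6 [[252.1 136.5]] 7 [[252.1 125.6]] 8 [[252.1 114. ]] 9 [[252.1 101.7]] 10 [[252.1  88.6]] 11 [[252.1  74.6]] at [0.5803 0.1266 0.1507] 105.73 F [ 0.5  0.2 -0.7] op 0.19 t 11.6
[[[0.0027, -0.0003, 0.0054], np.float64(-0.0)], [[0.0028, -0.0004, 0.0055], np.float64(-0.0)], [[0.0027, -0.0003, 0.0054], np.float64(-0.0)], [[0.0027, -0.0003, 0.0054], np.float64(-0.0)]]
```

View pics/w10x.png

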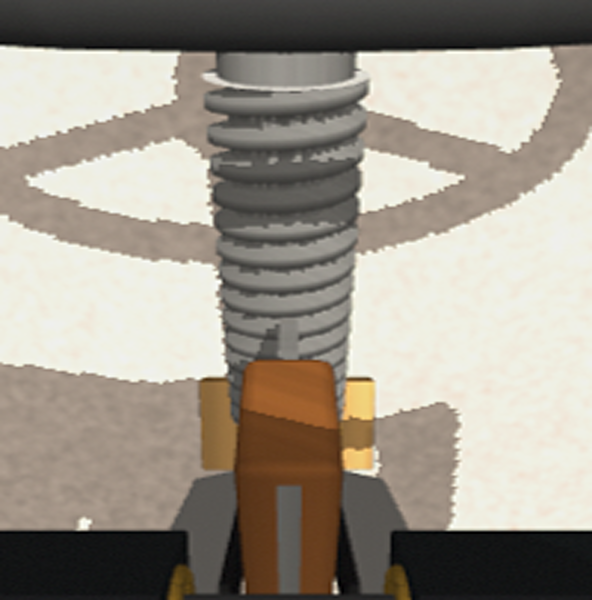

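Wrist crop (2.96×/2.22×, offset 156,0) shows the comb leaf (tip at 288,320) over the thread centreline (≈286), the thread's upper end at row 85, so laterally aligned. I'll refine the crest phase from this closer view.

Run:
```python
from h import *
d=load('w10'); im=d['image'].astype(float); g=im.mean(2)
pr=g[:,249:257].mean(1)
print(' '.join(f'{v}:{int(pr[v])}' for v in range(36,146)))
sat=im.max(2)-im.min(2)
for v in range(40,150,6):
    row=(g[v]<160)&(sat[v]<22); seg=np.where(row[222:284])[0]+222
    print(v,seg.min(),seg.max(),end=' | ')
```

```text
36:147 37:145 38:153 39:192 40:203 41:117 42:148 43:150 44:150 45:149 46:143 47:126 48:110 49:95 50:79 51:65 52:60 53:69 54:84 55:100 56:122 57:145 58:147 59:149 60:150 61:149 62:143 63:125 64:109 65:92 66:75 67:63 68:67 69:77 70:91 71:104 72:111 73:91 74:92 75:94 76:93 77:90 78:83 79:75 80:68 81:62 82:64 83:74 84:81 85:87 86:93 87:92 88:93 89:93 90:93 91:90 92:81 93:74 94:66 95:61 96:70 97:80 98:86 99:94 100:108 101:134 102:149 103:147 104:141 105:119 106:99 107:78 108:66 109:86 110:116 111:145 112:147 113:146 114:146 115:146 116:142 117:123 118:101 119:79 120:65 121:84 122:118 123:144 124:146 125:145 126:145 127:144 128:134 129:110 130:87 131:68 132:87 133:130 134:149 135:145 136:145 137:145 138:143 139:130 140:104 141:79 142:80 143:126 144:134 145:131
40 228 280 | 46 225 276 | 52 233 279 | 58 226 278 | 64 226 278 | 70 227 278 | 76 227 276 | 82 229 277 | 88 228 276 | 94 230 276 | 100 228 276 | 106 230 276 | 112 229 275 | 118 230 275 | 124 230 274 | 130 230 274 | 136 231 273 | 142 231 273 | 148 232 273 |
```

Request:
move_arm([
  [[0.0027,-0.0004,0.0054],0],
  [[0.0027,-0.0004,0.0054],0],
  [[0.0027,-0.0004,0.0054],0],
  [[0.0027,-0.0003,0.0054],0],
  [[0,0,0],0],
])

```text
time_s: 12.02
position: [0.5734, 0.1382, 0.1257]
tcp_rot: [-1.893, -2.505, 0.003]
force: [-0.3, -0.7, -1.4]
opening: 0.188
finger_force: 30.0
```

Request:
move_arm([
  [[0,0,0],0],
  [[0,0,0],0],
  [[0,0,0],0],
])

```text
time_s: 12.27
position: [0.575, 0.1378, 0.1277]
tcp_rot: [1.894, 2.506, 0.001]
force: [-0.4, -0.4, -1.2]
opening: 0.19
finger_force: 30.0
```

Run:
```python
from sp import *
q=np.load('sp.npy')
for l in(.010,): plan(tcp_for(q,4,l),np.degrees(q[3]),.002)
A,Y,N=frame(q[3]);p,a,s=pose();e=p-tcp_for(q,4,0);print('rel home: A,Y,N mm',(np.array([e@A,e@Y,e@N])*1000).round(2),s['force'])
```

```text
at [0.575  0.1378 0.1277] 105.82 F [-0.4 -0.4 -1.2] op 0.19 t 12.2667
[[[0.0002, 0.0007, 0.0013], np.float64(0.002)]]
rel home: A,Y,N mm [ 0.47  0.75 11.27] [-0.37545873 -0.36581358 -1.19487054]
```

Request:
move_arm([
  [[0.0005,0.0007,0.002],0.001],
  [[0.0009,0,0.0018],0],
  [[0,0,0],0],
  [[0,0,0],0],
])

```text
time_s: 12.6
position: [0.5749, 0.1394, 0.1234]
tcp_rot: [-1.896, -2.505, 0.0]
force: [-0.0, -0.4, -1.5]
opening: 0.189
finger_force: 30.0
```

Request:
move_arm([
  [[0.0009,0,0.0018],0],
  [[0,0,0],0],
  [[0,0,0],0],
])

```text
time_s: 12.85
position: [0.5746, 0.1402, 0.1216]
tcp_rot: [-1.896, -2.505, 0.0]
force: [0.7, 0.5, -1.6]
opening: 0.188
finger_force: 30.0
```

```bash
cat >> sp.py <<'E'
def rel():
    q=np.load('sp.npy');A,Y,N=frame(q[3]);p,a,s=pose();e=p-tcp_for(q,4,0);F=np.array(s['force']);T=np.array(s['torque'])
    print('rel A,Y,N mm',(np.array([e@A,e@Y,e@N])*1000).round(2),'F A,Y,N',np.round([F@A,F@Y,F@N],1),'T',np.round([T@A,T@Y,T@N],2),'yaw',round(a,2),'t',s['time_s'])
E
python3 -c "
from sp import *
rel()"
```

```text
rel A,Y,N mm [-0.24  0.43  4.78] F A,Y,N [-0.5 -0.8 -1.5] T [-0.05  0.03  0.02] yaw 105.76 t 12.85
```

Request:
move_arm([
  [[0.0005,0.0004,0.0009],0],
  [[0.0005,0,0.0009],0],
  [[0,0,0],0],
  [[0,0,0],0],
])

```text
time_s: 13.18
position: [0.5748, 0.1413, 0.1199]
tcp_rot: [-1.896, -2.505, 0.0]
force: [-0.1, -0.1, -0.7]
opening: 0.187
finger_force: 30.0
```

```bash
python3 -c "
from sp import *
rel()"
```

```text
rel A,Y,N mm [-0.19 -0.03  2.76] F A,Y,N [-0.4  0.1 -0.6] T [-0.07  0.06  0.07] yaw 105.76 t 13.1833
```

Request:
move_arm([
  [[0.0005,0,0.0009],0],
  [[0,0,0],0],
  [[0,0,0],0],
])

```text
time_s: 13.43
position: [0.5747, 0.1418, 0.119]
tcp_rot: [-1.896, -2.505, 0.0]
force: [-0.7, 0.1, -0.4]
opening: 0.188
finger_force: 30.0
```

Request:
move_arm([
  [[0.0005,0,0.0009],0],
  [[0,0,0],0],
  [[0,0,0],0],
])

```text
time_s: 13.68
position: [0.5745, 0.1422, 0.1181]
tcp_rot: [-1.896, -2.505, 0.0]
force: [-0.1, 0.3, -1.3]
opening: 0.191
finger_force: 30.0
```

```bash
python3 -c "
from sp import *
rel()"
```

```text
rel A,Y,N mm [-0.15 -0.04  0.73] F A,Y,N [-0.3  0.  -1.3] T [-0.09  0.06  0.02] yaw 105.75 t 13.6833
```

Request:
move_arm([
  [[0.0005,0,0.0009],0],
  [[0,0,0],0],
  [[0,0,0],0],
])

```text
time_s: 13.93
position: [0.5744, 0.1427, 0.1172]
tcp_rot: [-1.896, -2.505, 0.0]
force: [-0.2, 0.3, -0.7]
opening: 0.189
finger_force: 30.0
```

Request:
move_arm([
  [[0.0005,0,0.0009],0],
  [[0,0,0],0],
  [[0,0,0],0],
])

```text
time_s: 14.18
position: [0.5743, 0.1432, 0.1163]
tcp_rot: [-1.896, -2.505, 0.0]
force: [-1.1, 0.4, -1.5]
opening: 0.191
finger_force: 30.0
```

```bash
python3 -c "
from sp import *
rel()"
```

```text
rel A,Y,N mm [-0.1  -0.03 -1.33] F A,Y,N [-0.1  1.  -1.7] T [-0.05  0.01 -0.02] yaw 105.76 t 14.1833
```

Request:
move_arm([
  [[0.0005,0,0.0009],0],
  [[0,0,0],0],
  [[0,0,0],0],
])

```text
time_s: 14.43
position: [0.5741, 0.1437, 0.1154]
tcp_rot: [-1.896, -2.505, 0.0]
force: [-0.9, 0.5, -1.6]
opening: 0.187
finger_force: 30.0
```

Request:
move_arm([
  [[0.0005,0,0.0009],0],
  [[0,0,0],0],
  [[0,0,0],0],
])

```text
time_s: 14.68
position: [0.574, 0.1442, 0.1145]
tcp_rot: [-1.896, -2.505, 0.0]
force: [0.3, -0.6, -1.5]
opening: 0.192
finger_force: 30.0
```

```bash
python3 -c "
from sp import *
rel()"
```

```text
rel A,Y,N mm [-0.07 -0.04 -3.38] F A,Y,N [-1.3 -0.2 -1. ] T [-0.08  0.14  0.02] yaw 105.76 t 14.6833
```

```bash
sed -i 's/(.028,0,.072)\]/(.0262,0,.072)]/' h.py
python3 - <<'E'
from sp import *
d,p,a,b,st,s=tilt('w11'); x=fit(d,p,a,np.array([st-8,b,st,34.,28.5,31]))
for w in((33.5,28,31),(34,29,31.5),(34.5,28.5,31.5)): x=fit(d,p,a,np.array([st-8,b,st,*w]))
im=d['image'].astype(int)
for v in(166,175,200,211,225,235): print(v,np.where((im[v,200:310,0]-im[v,200:310,2]>38)&(im[v,200:310,0]<190))[0][[0,-1]]+200)
E
```

```text
b 161.5 st 218.5 prof {199: 63, 200: 62, 201: 62, 202: 62, 203: 62, 204: 62, 205: 62, 206: 62, 207: 64, 208: 66, 209: 68, 210: 71, 211: 71, 212: 70, 213: 67, 214: 65, 215: 63, 216: 62, 217: 64, 218: 69} t 14.7333
tilt 28.82 [ 1.5 -5.6] res [ 0.08  0.24 -0.28  1.25  0.34 -1.65]
tilt 29.24 [ 0.4 -6.8] res [ 0.12  0.3  -0.38  1.37  0.62 -1.96]
tilt 28.39 [ 2.4 -4.4] res [ 0.02  0.22 -0.2   1.58  0.02 -1.88]
tilt 28.19 [ 2.6 -4. ] res [-0.02  0.26 -0.19  1.19  0.58 -1.79]
166 [239 268]
175 [238 268]
200 [221 286]
211 [221 275]
225 [236 270]
235 [237 270]
```

Request:
move_arm([
  [[0.0004,0,0.0007],0],
  [[0,0,0],0],
  [[0,0,0],0],
])

```text
time_s: 14.98
position: [0.5739, 0.1445, 0.1138]
tcp_rot: [-1.896, -2.505, 0.0]
force: [-1.1, 0.1, -0.8]
opening: 0.192
finger_force: 30.0
```

Request:
move_arm([
  [[0.0004,0,0.0007],0],
  [[0,0,0],0],
  [[0,0,0],0],
])

```text
time_s: 15.23
position: [0.5738, 0.1449, 0.1131]
tcp_rot: [-1.896, -2.505, 0.0]
force: [-0.4, 0.0, -1.1]
opening: 0.191
finger_force: 30.0
```

```bash
python3 -c "
from sp import *
rel()"
```

```text
rel A,Y,N mm [-0.03 -0.06 -4.95] F A,Y,N [-0.4  0.4 -1.1] T [-0.06  0.06  0.01] yaw 105.76 t 15.2333
```

Request:
move_arm([
  [[0.0004,0,0.0007],0],
  [[0,0,0],0],
  [[0,0,0],0],
])

```text
time_s: 15.48
position: [0.574, 0.1451, 0.113]
tcp_rot: [1.895, 2.505, -0.0]
force: [-0.9, -1.6, 3.2]
opening: 0.19
finger_force: 30.0
```

Request:
move_arm([
  [[0.0004,0,0.0007],0],
  [[0,0,0],0],
  [[0,0,0],0],
])

```text
time_s: 15.73
position: [0.574, 0.1452, 0.1129]
tcp_rot: [1.895, 2.504, -0.001]
force: [-3.2, -3.9, 7.3]
opening: 0.189
finger_force: 30.0
```

```bash
python3 -c "
from sp import *
rel()"
```

```text
rel A,Y,N mm [ 0.02 -0.32 -5.23] F A,Y,N [0.8 4.1 7.8] T [ 0.69  0.43 -0.19] yaw 105.78 t 15.7333
```

Request:
move_arm([
  [[0.0013,-0.0008,-0.0007],0],
  [[0,0,0],0],
  [[0,0,0],0],
])

```text
time_s: 15.98
position: [0.5737, 0.1457, 0.1133]
tcp_rot: [1.894, 2.502, 0.0]
force: [0.4, -5.7, 3.4]
opening: 0.187
finger_force: 30.0
```

```bash
python3 -c "
from sp import *
rel()"
```

```text
rel A,Y,N mm [ 0.75 -0.12 -5.13] F A,Y,N [-3.4  1.1  5.7] T [ 0.02  0.99 -0.03] yaw 105.76 t 15.9833
```

Request:
move_arm([
  [[-0.0013,0,0.0007],0],
  [[-0.0013,0,0.0007],0],
  [[0,0,0],0],
  [[0,0,0],0],
])

```text
time_s: 16.32
position: [0.5743, 0.1446, 0.1126]
tcp_rot: [1.896, 2.503, 0.004]
force: [-0.9, -0.9, 7.2]
opening: 0.189
finger_force: 30.0
```

```bash
python3 -c "
from sp import *
rel()"
```

```text
rel A,Y,N mm [-0.69 -0.45 -5.21] F A,Y,N [2.8 1.1 6.6] T [ 0.18 -0.06 -0.03] yaw 105.73 t 16.3167
```

Request:
move_arm([
  [[-0.0013,0,0.0007],0],
  [[0,0,0],0],
  [[0,0,0],0],
])

```text
time_s: 16.57
position: [0.5745, 0.1443, 0.1124]
tcp_rot: [-1.897, -2.504, -0.006]
force: [-2.4, 1.8, 10.4]
opening: 0.188
finger_force: 30.0
```

```bash
python3 -c "
from sp import *
rel()"
```

```text
rel A,Y,N mm [-1.11 -0.53 -5.23] F A,Y,N [7.  1.8 8.1] T [ 0.31 -0.79 -0.13] yaw 105.72 t 16.5667
```

Request:
move_arm([
  [[0.0013,0,-0.0006],0],
  [[0.0002,0,0.0005],0],
  [[0,0,0],0],
  [[0,0,0],0],
])

```text
time_s: 16.9
position: [0.5745, 0.1445, 0.1125]
tcp_rot: [1.895, 2.503, 0.003]
force: [-1.7, -3.2, 9.3]
opening: 0.189
finger_force: 30.0
```

Run:
```python
from sp import *
rel(); d,p,a,b,st,s=tilt('w12'); x=fit(d,p,a,np.array([st-8,b,st,34,28.5,31.]))
q=np.load('sp.npy');A,Y,N=frame(q[3])
im=d['image'];u0,v0,w,h=216,92,76,72
cv2.imwrite('pics/c5.png',cv2.resize(im[v0:v0+h,u0:u0+w,::-1],None,fx=8,fy=8,interpolation=cv2.INTER_CUBIC))
f=lambda P:((proj(d,P)[0]-[u0,v0]+.5)*8-.5).round(0)
for i in range(4,11): print('crest',i,f(q[:3]+.01*i*A+.02*N))
c=q[:3]+A*.045
for r in(.015,.020,.022,.025): print('leaf end bottom corner at r',r,f(c+.028*A+r*N))
```

```text
rel A,Y,N mm [-0.88 -0.57 -5.22] F A,Y,N [2.1 2.5 9.4] T [ 0.36  0.13 -0.14] yaw 105.75 t 16.9
b 161.5 st 218.5 prof {199: 63, 200: 63, 201: 62, 202: 62, 203: 62, 204: 62, 205: 62, 206: 62, 207: 63, 208: 65, 209: 68, 210: 70, 211: 71, 212: 70, 213: 67, 214: 65, 215: 63, 216: 62, 217: 63, 218: 67} t 16.95
tilt 28.78 [ 1.5 -5.5] res [ 0.08  0.24 -0.28  1.25  0.34 -1.65]
crest 4 [296. 760.]
crest 5 [296. 678.]
crest 6 [296. 590.]
crest 7 [296. 495.]
crest 8 [296. 394.]
crest 9 [296. 286.]
crest 10 [296. 169.]
leaf end bottom corner at r 0.015 [296. 434.]
leaf end bottom corner at r 0.02 [296. 466.]
leaf end bottom corner at r 0.022 [296. 479.]
leaf end bottom corner at r 0.025 [296. 499.]
```

View pics/c5.png

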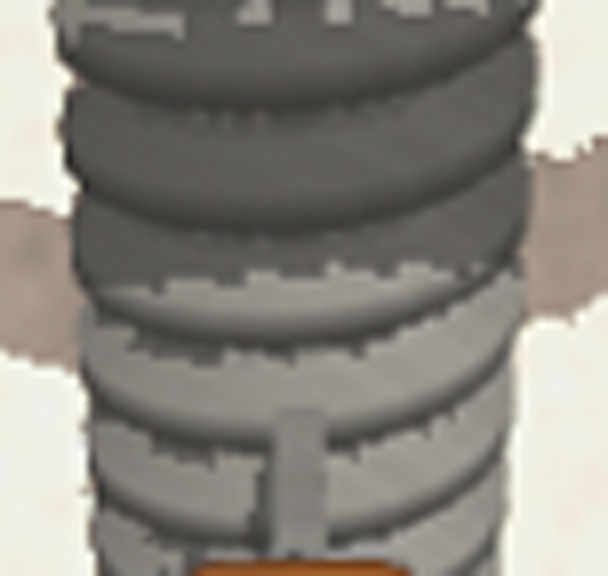

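The crop shows the leaf's end at (300, ~410) on the thread's centreline with no visible gap. The leaf end row is constant relative to the gripper, so I'll use it as an extra point in the comb-in-grip fit.

Run:
```python
from sp import *
d=load('w9'); im=d['image'].astype(int)
print([ (v,im[v,249:258].mean(1).astype(int).tolist()) for v in range(138,149)])
def run(f,p,a,m,use):
    d=load(f);ar=np.radians(a);X=np.array([np.cos(ar),np.sin(ar),0]);Z=np.array([0,0,1.]);g=p-.006*Z
    L=[(.032,.030),(.0262,.072),(.028,.005),(.032,.072)]
    def pr(q):
        t,ox,oz=q;ex=np.cos(t)*X+np.sin(t)*Z;ez=-np.sin(t)*X+np.cos(t)*Z
        return proj(d,np.array([g+(l[0]+ox)*ex+(l[1]-.055+oz)*ez for l in L]))[:,1]
    r=least_squares(lambda q:((pr(q)-m)[use]),[.45,0,0]); print(np.degrees(r.x[0]).round(2),(r.x[1:]*1000).round(1),(pr(r.x)-m).round(2))
p9=np.array([.5795,.0534,.2479])
for b in(160.5,161,161.5):
  for c in (142.2,143): run('w9',p9,103.99,np.array([b,218.2,c,210.5]),[0,1,2,3])
```

```text
[(138, [185, 188, 190, 189, 185, 177, 197, 238, 240]), (139, [185, 188, 189, 190, 186, 177, 200, 238, 236]), (140, [186, 189, 191, 192, 187, 179, 202, 238, 234]), (141, [173, 181, 182, 184, 179, 171, 198, 237, 234]), (142, [151, 131, 130, 131, 132, 125, 163, 234, 237]), (143, [230, 150, 126, 135, 152, 150, 157, 203, 240]), (144, [232, 197, 123, 128, 128, 125, 133, 188, 239]), (145, [230, 195, 122, 128, 130, 128, 133, 188, 238]), (146, [232, 198, 124, 129, 130, 129, 135, 189, 238]), (147, [234, 201, 124, 129, 131, 129, 136, 189, 237]), (148, [234, 201, 123, 127, 130, 129, 132, 181, 235])]
31.44 [ 0.1 -8.8] [-0.3  -0.24  0.22  0.32]
30.19 [ 2.1 -6.3] [-0.13 -0.1   0.09  0.13]
32.28 [ -2.5 -11.4] [-0.45 -0.36  0.32  0.49]
30.99 [-0.3 -8.9] [-0.28 -0.22  0.2   0.3 ]
33.18 [ -5.2 -14.1] [-0.59 -0.49  0.42  0.65]
31.83 [ -2.9 -11.5] [-0.43 -0.34  0.31  0.46]
```

Run:
```python
from sp import *
d=load('w9');p=np.array([.5795,.0534,.2479]);a=np.radians(103.99)
X=np.array([np.cos(a),np.sin(a),0]);Z=np.array([0,0,1.]);g=p-.006*Z;M=d['camera_from_world']
def corner(t,ox,oz,l):
    t=np.radians(t);ex=np.cos(t)*X+np.sin(t)*Z;ez=-np.sin(t)*X+np.cos(t)*Z
    P=g+(l[0]+ox)*ex+(l[1]-.055+oz)*ez; return (M[:3,:3]@P+M[:3,3])[2]*1000,proj(d,P)[0,1]
for t,ox,oz in((30,.002,-.006),(28,.0083,.0017),(28,.004,.0017),(28,.002,-.0035),(26,.008,.005)):
    print(t,ox,oz,[np.round(corner(t,ox,oz,l),1).tolist() for l in((.028,.005),(.032,.03),(.032,.072),(.0262,.072))])
d2=load('w12');q=np.load('sp.npy');A,Y,N=frame(q[3]);M=d2['camera_from_world']
for s,r in((78.4,20),(81.6,25),(73,20),(73,25),(83,20)):
    P=q[:3]+A*s/1000+N*r/1000;print(s,r,'depth',((M[:3,:3]@P+M[:3,3])[2]*1000).round(1),'v',proj(d2,P)[0,1].round(1))
im=load('w12')['image'].astype(int).mean(2)
for v in (144,145,146,150,155,158): print(v,im[v,244:264].astype(int).tolist())
```

```text
30 0.002 -0.006 [[191.1, 143.6], [170.2, 160.8], [139.6, 210.9], [143.6, 218.4]]
28 0.0083 0.0017 [[183.2, 143.2], [161.8, 159.9], [130.3, 210.9], [134.1, 219.2]]
28 0.004 0.0017 [[186.1, 148.7], [164.7, 165.8], [133.1, 217.1], [136.9, 225.1]]
28 0.002 -0.0035 [[191.3, 147.0], [169.9, 163.4], [138.3, 212.3], [142.2, 220.1]]
26 0.008 0.005 [[182.9, 147.3], [161.1, 163.2], [128.6, 213.1], [132.2, 221.8]]
78.4 20 depth 183.4 v 143.0
81.6 25 depth 177.5 v 142.8
73 20 depth 186.9 v 149.8
73 25 depth 183.2 v 153.9
83 20 depth 180.3 v 136.9
144 [126, 128, 128, 131, 135, 134, 131, 129, 129, 130, 129, 130, 127, 124, 121, 119, 115, 110, 106, 100]
145 [106, 108, 110, 111, 112, 115, 124, 130, 130, 129, 129, 129, 120, 103, 102, 99, 94, 89, 84, 77]
146 [87, 88, 90, 91, 92, 97, 117, 131, 130, 131, 131, 129, 111, 81, 80, 77, 76, 77, 71, 77]
150 [140, 140, 143, 142, 124, 93, 116, 129, 127, 128, 127, 128, 137, 153, 154, 154, 153, 152, 149, 148]
155 [139, 140, 140, 122, 88, 94, 115, 128, 127, 127, 126, 126, 132, 147, 145, 147, 146, 143, 138, 129]
158 [93, 94, 89, 69, 70, 79, 113, 134, 132, 132, 132, 133, 125, 89, 87, 82, 79, 78, 75, 67]
```

Request:
move_arm([
  [[-0.0005,0,-0.001],0],
  [[-0.0005,0,-0.001],0],
  [[0,0,0],0],
  [[0,0,0],0],
])

```text
time_s: 17.28
position: [0.5736, 0.144, 0.1126]
tcp_rot: [-1.896, -2.505, -0.002]
force: [0.6, 2.2, 2.5]
opening: 0.188
finger_force: 30.0
```

```bash
python3 -c "
from sp import *
rel()"
```

```text
rel A,Y,N mm [-1.02  0.38 -4.99] F A,Y,N [ 2.9 -1.2  1.3] T [-0.31 -0.47  0.08] yaw 105.74 t 17.2833
```

Request:
move_arm([
  [[0.0013,0,-0.0007],0],
  [[0.0013,0,-0.0007],0],
  [[0,0,0],0],
  [[0,0,0],0],
])

```text
time_s: 17.62
position: [0.5725, 0.1453, 0.1133]
tcp_rot: [1.895, 2.505, -0.002]
force: [1.7, -3.9, -1.3]
opening: 0.191
finger_force: 30.0
```

```bash
python3 -c "
from sp import *
rel()"
```

```text
rel A,Y,N mm [ 0.71  1.09 -5.08] F A,Y,N [-4.3 -0.5  0.8] T [-0.17  0.91  0.06] yaw 105.77 t 17.6167
```

Request:
move_arm([
  [[-0.0018,0.0011,0.0009],0],
  [[0,0,0],0],
  [[0,0,0],0],
])

```text
time_s: 17.87
position: [0.574, 0.1446, 0.1127]
tcp_rot: [-1.896, -2.504, 0.001]
force: [-1.1, -0.6, 0.0]
opening: 0.187
finger_force: 30.0
```

```bash
python3 -c "
from sp import *
rel()"
```

```text
rel A,Y,N mm [-0.56 -0.1  -5.11] F A,Y,N [-0.2  1.2  0.1] T [ 0.12  0.21 -0.02] yaw 105.75 t 17.8667
```

Request:
move_arm([
  [[0.0006,0,0.0012],0],
  [[0.0003,0,0.0006],0],
  [[0,0,0],0],
  [[0,0,0],0],
])

```text
time_s: 18.2
position: [0.5742, 0.1447, 0.1126]
tcp_rot: [1.895, 2.505, -0.003]
force: [-3.8, -4.4, 8.3]
opening: 0.19
finger_force: 30.0
```

```bash
python3 -c "
from sp import *
rel()"
```

```text
rel A,Y,N mm [-0.52 -0.34 -5.26] F A,Y,N [1.1 4.8 8.8] T [ 1.    0.5  -0.37] yaw 105.8 t 18.2
```

Request:
move_arm([
  [[0.0003,-0.0009,0.0006],0],
  [[0.0013,0,-0.0007],0],
  [[0,0,0],0],
  [[-0.0026,0,0.0014],0],
  [[0,0,0],0],
])

```text
time_s: 18.62
position: [0.5746, 0.1443, 0.1123]
tcp_rot: [1.896, 2.504, 0.003]
force: [-1.9, -2.5, 10.7]
opening: 0.19
finger_force: 30.0
```

```bash
python3 -c "
from sp import *
rel()"
```

```text
rel A,Y,N mm [-1.13 -0.62 -5.27] F A,Y,N [ 3.4  2.5 10.3] T [ 0.68 -0.13 -0.29] yaw 105.74 t 18.6167
```

Request:
move_arm([
  [[0.0026,0,-0.0014],0],
  [[0,0,0],0],
  [[-0.0013,0,0.0007],0],
  [[0,0,0],0],
  [[0,0,0],0],
])

```text
time_s: 19.03
position: [0.5745, 0.1454, 0.1129]
tcp_rot: [1.895, 2.503, 0.003]
force: [-2.0, -2.7, 9.0]
opening: 0.187
finger_force: 30.0
```

```bash
python3 -c "
from sp import *
rel()"
```

```text
rel A,Y,N mm [ 0.15 -0.86 -5.27] F A,Y,N [2.4 2.6 8.9] T [ 0.47  0.19 -0.17] yaw 105.76 t 19.0333
```

Request:
move_arm([
  [[0.0003,-0.0004,-0.0006],0],
  [[0,0,0],0],
  [[0,0,0],0],
  [[0,0,0],0],
  [[0,0,0],0],
])

```text
time_s: 19.45
position: [0.5743, 0.1455, 0.113]
tcp_rot: [1.894, 2.502, 0.004]
force: [0.8, -2.3, 6.4]
opening: 0.189
finger_force: 30.0
```

```bash
python3 -c "
from sp import *
rel()
d,p,a,b,st,s=tilt('w13')
im=d['image'].astype(int).mean(2)
for v in range(138,148): print(v,im[v,246:262].astype(int).tolist())
"
```

```text
rel A,Y,N mm [ 0.26 -0.69 -5.24] F A,Y,N [ 0.8 -0.1  6.8] T [-0.16  0.54  0.11] yaw 105.75 t 19.45
b 161.5 st 218.5 prof {199: 63, 200: 63, 201: 62, 202: 62, 203: 62, 204: 62, 205: 62, 206: 62, 207: 63, 208: 65, 209: 68, 210: 70, 211: 71, 212: 70, 213: 68, 214: 65, 215: 63, 216: 62, 217: 63, 218: 67} t 19.5
138 [130, 136, 146, 142, 127, 102, 113, 139, 139, 143, 147, 153, 156, 156, 143, 120]
139 [142, 145, 146, 147, 148, 150, 150, 150, 150, 148, 150, 151, 153, 154, 154, 152]
140 [141, 143, 144, 144, 145, 148, 149, 148, 147, 146, 147, 147, 149, 151, 153, 154]
141 [143, 144, 144, 144, 145, 144, 135, 138, 139, 148, 148, 147, 148, 148, 150, 153]
142 [143, 142, 145, 146, 144, 131, 95, 95, 112, 145, 144, 148, 148, 148, 149, 148]
143 [140, 141, 142, 143, 138, 127, 128, 129, 128, 128, 136, 149, 149, 149, 149, 147]
144 [142, 142, 143, 144, 137, 128, 130, 130, 130, 129, 134, 145, 147, 146, 144, 139]
145 [138, 139, 141, 140, 136, 130, 130, 130, 129, 130, 131, 132, 129, 126, 122, 119]
146 [117, 119, 121, 121, 122, 132, 131, 130, 131, 131, 127, 111, 110, 107, 102, 96]
147 [98, 100, 102, 97, 100, 133, 131, 132, 132, 132, 123, 88, 87, 84, 80, 77]
```

Request:
move_arm([
  [[0,0,0],0],
  [[0,0,0],0],
  [[0,0,0],0],
  [[0,0,0],0],
  [[0,0,0],0],
])

```text
time_s: 19.92
position: [0.5744, 0.1455, 0.113]
tcp_rot: [1.894, 2.502, 0.004]
force: [0.8, -3.6, 6.0]
opening: 0.189
finger_force: 30.0
```

Request:
move_arm([
  [[0,0,0],0],
  [[0,0,0],0],
  [[0,0,0],0],
  [[0,0,0],0],
  [[0,0,0],0],
])

```text
time_s: 20.33
position: [0.5743, 0.1455, 0.113]
tcp_rot: [1.894, 2.502, 0.004]
force: [1.5, -2.9, 6.7]
opening: 0.193
finger_force: 30.0
```

Request:
move_arm([
  [[0,0,0],0],
  [[0,0,0],0],
  [[0,0,0],0],
  [[0,0,0],0],
  [[0,0,0],0],
])

```text
time_s: 20.75
position: [0.5743, 0.1455, 0.113]
tcp_rot: [1.894, 2.502, 0.004]
force: [1.2, -2.6, 6.3]
opening: 0.187
finger_force: 30.0
```

Request:
move_arm([
  [[0,0,0],0],
  [[0,0,0],0],
  [[0,0,0],0],
  [[0,0,0],0],
  [[0,0,0],0],
])

```text
time_s: 21.17
position: [0.5743, 0.1454, 0.113]
tcp_rot: [1.894, 2.502, 0.004]
force: [1.3, -1.8, 7.1]
opening: 0.188
finger_force: 30.0
```

Request:
move_arm([
  [[0,0,0],0],
  [[0,0,0],0],
  [[0,0,0],0],
  [[0,0,0],0],
  [[0,0,0],0],
])

```text
time_s: 21.58
position: [0.5744, 0.1455, 0.113]
tcp_rot: [1.894, 2.502, 0.004]
force: [1.3, -3.3, 6.2]
opening: 0.189
finger_force: 30.0
```

```bash
python3 -c "
from sp import *
rel()"
```

```text
rel A,Y,N mm [ 0.26 -0.73 -5.21] F A,Y,N [-0.2 -0.3  7.1] T [-0.13  0.44  0.12] yaw 105.75 t 21.5833
```

Run:
```python
from sp import *
d=load('w9');p=np.array([.5795,.0534,.2479]);a=np.radians(103.99)
X=np.array([np.cos(a),np.sin(a),0]);Z=np.array([0,0,1.]);g=p-.006*Z
L=[(.028,.005),(.032,.03),(.032,.072),(.0262,.072)];m=np.array([142.8,161,210.5,218.3])
def pr(t,ox,oz,e=0):
    t=np.radians(t);ex=np.cos(t)*X+np.sin(t)*Z;ez=-np.sin(t)*X+np.cos(t)*Z
    return proj(d,np.array([g+(l[0]+ox)*ex+(l[1]-.055+oz)*ez for l in L]))[:,1]
for oz in(-.002,0,.0017,.0035):
    r=least_squares(lambda q:pr(q[0]*30,q[1]/100,oz)-m,[1,.5]);print(oz,r.x*[30,10],r.fun.round(2))
```

```text
-0.002 [28.79034821  5.47233837] [ 0.56 -0.83  0.08  0.23]
0 [28.15048772  6.98493787] [ 0.65 -0.96 -0.01  0.38]
0.0017 [27.61698493  8.22132222] [ 0.72 -1.08 -0.09  0.5 ]
0.0035 [27.06181369  9.48330684] [ 0.81 -1.2  -0.17  0.63]
```

Request:
move_arm([
  [[0,0,0],0],
  [[0,0,0],0],
  [[0,0,0],0],
  [[0,0,0],0],
  [[0,0,0],0],
])

```text
time_s: 22.0
position: [0.5743, 0.1455, 0.113]
tcp_rot: [1.894, 2.502, 0.004]
force: [1.3, -3.6, 7.7]
opening: 0.19
finger_force: 30.0
```

Request:
move_arm([
  [[-0.0009,0,-0.0018],0],
  [[-0.0014,0,-0.0027],0],
  [[-0.0019,0,-0.0035],0],
  [[-0.003,0,-0.006],0],
  [[-0.007,0,-0.013],0],
])

```text
time_s: 22.42
position: [0.5748, 0.1321, 0.1368]
tcp_rot: [-1.893, -2.503, 0.004]
force: [0.6, 0.8, -1.2]
opening: 0.189
finger_force: 30.0
```

Request:
move_arm([
  [[-0.01,0,-0.02],0],
  [[-0.015,0,-0.028],0],
  [[-0.015,0,-0.028],0],
  [[-0.02,0,-0.02],0],
  [[0,0,0],0],
])

```text
time_s: 22.83
position: [0.5964, 0.0711, 0.2412]
tcp_rot: [1.894, 2.494, 0.008]
force: [0.0, -1.0, -0.2]
opening: 0.192
finger_force: 30.0
```

Run:
```python
from sp import *
d,p,a,b,st,s=tilt('w14')
plan([.5194,-.3265,.19],84.0)
```

```text
b 161.5 st 218.5 prof {199: 63, 200: 63, 201: 62, 202: 62, 203: 62, 204: 62, 205: 62, 206: 62, 207: 63, 208: 65, 209: 68, 210: 70, 211: 71, 212: 70, 213: 67, 214: 65, 215: 63, 216: 62, 217: 63, 218: 67} t 22.8833
at [0.5948 0.0726 0.2381] 105.61 F [-0.4 -0.2 -2.1] op 0.19 t 22.8833
[[[-0.0331, -0.0164, 0.0044], np.float64(0.034)], [[-0.0336, -0.0152, 0.0043], np.float64(0.035)], [[-0.0342, -0.014, 0.0044], np.float64(0.034)], [[-0.0346, -0.0129, 0.0044], np.float64(0.034)], [[-0.035, -0.0117, 0.0044], np.float64(0.034)]]
[[[-0.0354, -0.0105, 0.0043], np.float64(0.035)], [[-0.0357, -0.0092, 0.0044], np.float64(0.034)], [[-0.0361, -0.0081, 0.0044], np.float64(0.034)], [[-0.0363, -0.0068, 0.0044], np.float64(0.035)], [[-0.0365, -0.0055, 0.0043], np.float64(0.034)]]
[[[-0.0366, -0.0043, 0.0044], np.float64(0.034)]]
```

Request:
move_arm([
  [[-0.033,-0.0164,0.004],0.034],
  [[-0.034,-0.0152,0.004],0.034],
  [[-0.034,-0.014,0.004],0.034],
  [[-0.035,-0.0129,0.004],0.034],
  [[-0.035,-0.0117,0.004],0.034],
])

```text
time_s: 23.3
position: [0.5577, -0.1083, 0.2125]
tcp_rot: [-2.101, -2.332, 0.001]
force: [0.6, -0.3, -0.3]
opening: 0.19
finger_force: 30.0
```

Request:
move_arm([
  [[-0.035,-0.0105,0.004],0.034],
  [[-0.036,-0.0092,0.004],0.034],
  [[-0.036,-0.0081,0.004],0.034],
  [[-0.036,-0.0068,0.004],0.034],
  [[-0.036,-0.0055,0.004],0.034],
])

```text
time_s: 23.72
position: [0.5244, -0.2888, 0.1924]
tcp_rot: [-2.292, -2.145, -0.0]
force: [0.6, -0.2, -1.4]
opening: 0.188
finger_force: 30.0
```

Request:
move_arm([
  [[-0.034,-0.004,0.004],0.034],
  [[0,0,0],0],
  [[0,0,0],0],
  [[0,0,0],0],
  [[0,0,0],0],
])

```text
time_s: 24.13
position: [0.5197, -0.3203, 0.1896]
tcp_rot: [-2.326, -2.11, -0.0]
force: [-1.1, -0.8, -1.2]
opening: 0.194
finger_force: 30.0
```

Run:
```python
from sp import *
plan([.5194,-.3265,.122],84.0,.018)
```

```text
at [ 0.5197 -0.3203  0.1896] 84.43 F [-1.1 -0.8 -1.2] op 0.194 t 24.1333
[[[-0.0015, 0.0001, 0.0169], np.float64(0.002)], [[-0.0016, 0.0001, 0.0169], np.float64(0.002)], [[-0.0015, 0.0001, 0.0169], np.float64(0.002)], [[-0.0016, 0.0001, 0.0169], np.float64(0.002)]]
```

Request:
move_arm([
  [[-0.0015,0,0.017],0.002],
  [[-0.0016,0,0.017],0.002],
  [[-0.0015,0,0.017],0.002],
  [[-0.0016,0,0.0166],0.002],
  [[0,0,0],0],
])

```text
time_s: 24.55
position: [0.5175, -0.3252, 0.1188]
tcp_rot: [-2.33, -2.097, 0.001]
force: [-0.5, 0.7, -2.4]
opening: 0.194
finger_force: 30.0
```

Request:
move_arm([
  [[0,0,0],0],
  [[0,0,0],0],
  [[0,0,0],0],
])

```text
time_s: 24.8
position: [0.5198, -0.3283, 0.1243]
tcp_rot: [2.334, 2.099, 0.001]
force: [-0.4, 0.5, -1.7]
opening: 0.192
finger_force: 30.0
```

Run:
```python
from sp import *
plan([.5194,-.3265,.1],84.0,.006)
```

```text
at [ 0.5198 -0.3283  0.1243] 83.92 F [-0.4  0.5 -1.7] op 0.192 t 24.8
[[[0.0003, -0.0001, 0.0049], np.float64(-0.0)], [[0.0004, -0.0001, 0.0048], np.float64(-0.001)], [[0.0003, -0.0002, 0.0049], np.float64(0.0)], [[0.0004, -0.0001, 0.0048], np.float64(-0.0)], [[0.0003, -0.0001, 0.0049], np.float64(-0.0)]]
```

Request:
move_arm([
  [[0.0004,-0.0002,0.005],0],
  [[0.0004,-0.0002,0.005],0],
  [[0.0004,-0.0002,0.005],0],
  [[0.0004,0,0.005],0],
  [[0,0,0],0],
])

```text
time_s: 25.22
position: [0.5176, -0.3258, 0.1009]
tcp_rot: [-2.335, -2.098, 0.0]
force: [-0.0, 0.0, -0.7]
opening: 0.192
finger_force: 30.0
```

Request:
move_arm([
  [[0,0,0.004],0],
  [[0,0,0.003],0],
  [[0,0,0],0],
  [[0,0,0],0],
])

```text
time_s: 25.55
position: [0.5183, -0.3265, 0.0953]
tcp_rot: [-2.337, -2.099, 0.0]
force: [0.3, -0.6, -1.7]
opening: 0.189
finger_force: 30.0
```

Request:
move_arm([
  [[0,0.0009,0.003],0],
  [[0,0,0.003],0],
  [[0,0,0.003],0],
  [[0,0,0],0],
  [[0,0,0],0],
])

```text
time_s: 25.97
position: [0.5191, -0.3265, 0.0862]
tcp_rot: [-2.337, -2.099, 0.0]
force: [-0.4, 0.4, -1.7]
opening: 0.188
finger_force: 30.0
```

Request:
move_arm([
  [[0,0,0.002],0],
  [[0,0,0.001],0],
  [[0,0,0],0],
  [[0,0,0],0],
])

```text
time_s: 26.3
position: [0.5193, -0.3266, 0.0835]
tcp_rot: [-2.337, -2.099, -0.0]
force: [0.1, 0.1, -0.8]
opening: 0.187
finger_force: 30.0
```

Request:
move_arm([
  [[0,0,0.001],0],
  [[0,0,0.001],0],
  [[0,0,0],0],
  [[0,0,0],0],
])

```text
time_s: 26.63
position: [0.5193, -0.3266, 0.0815]
tcp_rot: [-2.337, -2.099, 0.0]
force: [-0.0, 0.4, -0.8]
opening: 0.193
finger_force: 30.0
```

Request:
move_arm([
  [[0,0,0],0],
  [[0,0,0],0],
  [[0,0,0],0],
  [[0,0,0],0],
], grip=26)

```text
time_s: 26.97
position: [0.5195, -0.3268, 0.0818]
tcp_rot: [2.337, 2.099, 0.0]
force: [-0.1, -0.3, -0.6]
opening: 0.263
finger_force: 0.0
```

Run:
```python
from sp import *
try: d,p,a,b,st,s=tilt('w15')
except Exception as e: print(e)
d=load('w15')if __import__('os').path.exists('pics/w15.npy') else shot('wrist','w15')
im=d['image'].astype(int)
for v in range(140,266,3): print(v,im[v,253].tolist(),end=' ')
```

```text
b 142.5 st 156.5 prof {137: 189, 138: 185, 139: 174, 140: 160, 141: 149, 142: 121, 143: 78, 144: 55, 145: 52, 146: 55, 147: 66, 148: 86, 149: 101, 150: 107, 151: 111, 152: 114, 153: 116, 154: 116, 155: 118, 156: 130} t 27.0167
140 [200, 160, 98] 143 [90, 60, 39] 146 [82, 49, 23] 149 [169, 102, 46] 152 [186, 111, 50] 155 [188, 108, 45] 158 [195, 192, 183] 161 [193, 190, 182] 164 [191, 188, 178] 167 [190, 188, 178] 170 [190, 185, 177] 173 [189, 184, 175] 176 [187, 183, 175] 179 [184, 181, 172] 182 [182, 178, 170] 185 [182, 178, 169] 188 [182, 179, 170] 191 [93, 90, 87] 194 [98, 94, 91] 197 [96, 96, 91] 200 [96, 95, 90] 203 [97, 95, 90] 206 [96, 95, 90] 209 [95, 93, 89] 212 [95, 94, 90] 215 [96, 94, 89] 218 [95, 94, 89] 221 [95, 92, 88] 224 [96, 92, 89] 227 [95, 93, 89] 230 [95, 93, 89] 233 [96, 93, 89] 236 [97, 94, 89] 239 [97, 94, 90] 242 [97, 94, 90] 245 [94, 92, 89] 248 [96, 89, 84] 251 [105, 62, 28] 254 [111, 81, 46] 257 [143, 113, 69] 260 [142, 114, 70] 263 [149, 135, 124]
```

Run:
```python
from sp import *
d=load('w15')
X=np.array([.1045,.9945,0]);c=np.array([.5219,-.3023,0])
for z in(.087,):
    for v in(147.5,156.5,249,252): 
        P=onz(d,(253.3,v),z);print(v,P.round(4),'along',((P-c)@X*1000).round(1),'lat',((P-c)@[.9945,-.1045,0]*1000).round(1))
im=d['image'].astype(int)
for v in(150,170,200,240):
    r=im[v,225:285]; print(v,(np.where((r[:,0]-r[:,2]>45))[0][[0,-1]]+225).tolist())
```

```text
147.5 [ 0.5252 -0.2726  0.087 ] along 29.9 lat 0.2
156.5 [ 0.5247 -0.2774  0.087 ] along 25.1 lat 0.2
249 [ 0.519  -0.3314  0.087 ] along -29.2 lat 0.1
252 [ 0.5188 -0.3333  0.087 ] along -31.2 lat 0.1
150 [225, 284]
170 [225, 284]
200 [225, 284]
240 [235, 271]
```

Request:
move_arm([
  [[0,0,0],0],
  [[0,0,0],0],
  [[0,0,0],0],
  [[0,0,-0.003],0],
  [[0,0,-0.01],0],
], grip=45)

```text
time_s: 27.43
position: [0.5184, -0.3258, 0.0933]
tcp_rot: [-2.335, -2.097, 0.0]
force: [-0.2, -0.2, 1.5]
opening: 0.448
finger_force: 0.0
```

Request:
move_arm([
  [[0,0,-0.02],0],
  [[0,0,-0.03],0],
  [[0,0,-0.02],0],
  [[0,0,0],0],
  [[0,0,0],0],
])

```text
time_s: 27.85
position: [0.5201, -0.3273, 0.1666]
tcp_rot: [2.334, 2.097, 0.001]
force: [-0.2, -0.4, -0.2]
opening: 0.454
finger_force: 0.0
```

Run:
```python
from sp import *
d=shot('wrist','w16');p,a,s=pose();print(p,s['force'],s['time_s'])
X=np.array([.1045,.9945,0]);c=np.array([.5219,-.3023,0])
im=d['image'].astype(int)
# expected handle-top corners for a hung comb shifted -2 mm; brown mask agreement
cor=[c-.002*X+sx*.032*X+sy*.009*np.array([.9945,-.1045,0])+[0,0,.087] for sx,sy in((1,1),(1,-1),(-1,-1),(-1,1))]
uv=proj(d,np.array(cor));print(uv.round(1))
m=((im[...,0]-im[...,2]>45)&(im[...,1]<.68*im[...,0])).astype(np.uint8)
n,l,stt,ce=cv2.connectedComponentsWithStats(m);print([x.tolist() for x in stt[1:] if x[4]>150])
u=int(uv[:,0].mean());print([(v,im[v,u].tolist()) for v in range(int(uv[:,1].min())-6,int(uv[:,1].max())+8,6)])
```

```text
[ 0.51924466 -0.32655848  0.16464343] [-0.09528759  0.34832362 -0.55374405] 27.9
[[262.7 138.6]
 [241.2 138.6]
 [242.  211.6]
 [262.2 211.5]]
[[382, 0, 30, 99, 2180], [241, 11, 22, 61, 1028], [242, 137, 21, 73, 1062]]
[(132, [233, 216, 129]), (138, [84, 47, 19]), (144, [196, 134, 93]), (150, [201, 199, 190]), (156, [200, 197, 188]), (162, [196, 192, 184]), (168, [193, 189, 182]), (174, [190, 187, 178]), (180, [187, 184, 176]), (186, [99, 98, 93]), (192, [98, 96, 93]), (198, [98, 97, 92]), (204, [97, 96, 93]), (210, [109, 75, 41]), (216, [144, 116, 69])]
```

```bash
python3 -c "
from rig import order
print(order.close_job())"
```

```text
the job is handed in; nothing more can be done
None
```

The job is handed in at about 28 s: comb10 was seated in the spindle thread, pressed home at about 7 N and held still for over 2 s, then hung upright in its own slot and let go. The final wrist view confirmed the hang, while home depth and flatness were inferred from contact forces and image fits.

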